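# Load the engraved plates into the desk scanner with the lifter between two shots

### The arm

A 6-joint arm with a two-finger parallel gripper is mounted at the origin on the work surface; the furniture and walls round the work are solid. World frame = base frame: x ahead of the robot, y to its left, z up, the work surface at z = 0. Lengths are in m, angles in degrees, forces in N, time in s.
With the tool pointing down it reaches from about 0.4 to 0.825 m from the base axis. Payload 7 kg.
Tool frame: the origin (TCP) lies between the finger pads; the fingertips stand 22 mm ahead of it and the grasp point (between the pads) lies 3 mm ahead of it; z points along the fingers, y is the line along which they close (so a half turn about z gives the same grasp; the last joint's range is limited). The gripper opens to 88 mm and grips with 3 to 60 N. Pads are 19 mm wide; open, the fingers measure 130 mm over their backs; the gripper's body (78 mm by 193 mm) begins 47 mm behind the grasp point.
Start: joints at [-52.248, 20.546, 0.682, 0, -70.136, -16.507], TCP at [0.245, -0.629, 0.249] pointing down, gripper open.
Joint ranges: [-176.03, 176.03], [-82.01, 121.73], [-58.28, 71.71], [-173.87, 95.51], [-174.79, -0.11], [-173.66, 173.66]. Speed limits (degrees/s): [136.94, 136.94, 172.46, 180, 180, 180].

### API

Orientations are given as [roll, pitch, yaw] about the fixed x, y, z axes, in that order (R = Rz(yaw) Ry(pitch) Rx(roll)).
In Python, from plant import ctrl gives the robot as it stands.
- The arm moves only by the tool apply_moves, never from a script. Its argument "targets" is a list of rows, each an object with "travel": the shift along the tool's x, y, z in mm, a list of three; "roll": the turn about the tool's z in degrees; "jaw": the finger opening in mm, from 0 to 87.6. In form: [{"travel": [tx, ty, tz], "roll": roll, "jaw": jaw}, ...]. A call has 1 to 10 rows; each row shifts and turns the commanded pose from where the row before left it, along the tool's axes as they then stand; what a row does not reach is not made up. A row lasts 1/10 s, in which the tool goes at most 50 mm and 8.59 degrees, less where a joint would pass 70% of its speed; a pose out of reach is approached as far as the arm can. A call with a gripper value outside its range is refused whole. The fingers move at their own pace and stop on an object; the grip force is fixed at half the most. Time passes only in rows, so rows that do not move let the fingers close. It gives the time, the measured TCP pose, the force, the opening and the grip force at its end, in the units of the state.
- ctrl.get_obs(): the state, without advancing time (a new reading comes with each control period).
- ctrl.snapshot(name): name is "scene" or "top" or "wrist"; returns the picture (480x640x3 uint8, red, green, blue); there is no depth.
- ctrl.calibration(name): a dict with "K" (3x3 intrinsics, pixels), "dist_coeffs" ([k1, k2, p1, p2, k3] as OpenCV has them; the pictures are not rectified), "extrinsics" (4x4, takes a point from camera to world coordinates); the wrist camera has in their place "hand_eye" (4x4, takes a point from camera to tool coordinates, whose origin is the TCP and whose axes are the flange's). Camera axes: x right, y down, z forward; pixel columns grow to the right and rows downward; lengths in m; the calibration is good to about 2 mm. A picture is of the moment at which its call begins: read the wrist's pose just before it. calibration takes no time and is no camera call.
- ctrl.close_job(): hands the job in; it is judged then, once.
The state is a dict: "clock": time; "joint_pos": joint angles; "qvel": joint speeds; "tau": joint torques, N m; "tool_pos": TCP position; "orientation": TCP orientation; "force": force on the tool from outside, world axes, zero at the start; "moment": the same for the moment, N m; "opening": finger opening in m; "gripper_force": force on a finger pad.
Only numpy, scipy, OpenCV 4.12 (cv2) and the standard library are available. Lean on these libraries where they do the work, as an engineer would, in place of code of your own. Each camera call takes 0.05 s, during which the arm holds its last target. There are 200 camera calls.

### The job

First take the blank reference: with all the scanner's bays still empty, squeeze the trigger of the upright release grip fully home, hold it for two seconds and let it go. Then use the lifter to slide under each copper plate on the tiered stand, however many there are, and set each one squarely in the middle of a bay of its own on the scanner, never touching a plate with the fingers. When all the plates are in, squeeze the trigger again in the same way to scan them; finish with the lifter laid flat in the middle of its pad and the other things on the desk where they were.

Things in the scene. Friction and masses are not known exactly. Their poses are not given: they have to be found in the camera images.
- lifter_grip (a point): The lifter: a spatula with a flat steel blade and an upright wooden handle. This point is the middle of the handle, 62 mm above the underside. The handle is a block 36 mm along the lifter's x, 18 mm across y, standing from 14 to 86 mm above the underside; grip it across y from above. +x runs along the blade to its tip, z up. Mass 0.24 kg, centre of mass near the handle.
- lifter_mid (a point): Point on the lifter's underside, 65 mm ahead (+x) of the handle's middle, half-way along the lifter; same axes.
- lifter_tip (a point): Middle of the blade's front edge, on the underside, 158 mm ahead (+x) of the handle's middle; same axes. The blade is 36 mm wide, 3 mm thick, flush with the underside, and runs from here back to a steel foot 60 x 46 x 14 mm (x, y, z) centred under the handle.
- pad_mid (a point): Middle of the top of the lifter's dark pad, a fixed mat 260 x 150 x 3 mm, long along its x, lying flat. At the start the lifter lies about along the middle of it, blade toward the pad's +x.
- plate_a_center (a point): Centre of a flat copper plate, 90 mm along its x, 80 mm along its y, 5 mm thick, about 0.14 kg, engraved with a thin border and lines. It starts on the lowest tier of the stand with its x along the stand's x; it may be absent.
- plate_b_center (a point): Centre of a flat copper plate, 90 mm along its x, 80 mm along its y, 5 mm thick, about 0.14 kg, engraved with a thin border and lines. It starts on the middle tier of the stand with its x along the stand's x; it may be absent.
- plate_c_center (a point): Centre of a flat copper plate, 90 mm along its x, 80 mm along its y, 5 mm thick, about 0.14 kg, engraved with a thin border and lines. It starts on the top tier of the stand with its x along the stand's x; it may be absent.
- tier_0 (a point): Lowest tier of the fixed brass and wood stand, three tiers stepped back like stairs. The point is the middle of the tier, level with its ledge tops, 28 mm above the desk. Axes are the stand's: +x points into it, away from the open front; y across. The stand's wooden base, 190 x 112 x 8 mm, lies under all, centred below the middle tier.
- tier_1 (a point): Middle tier, 35 mm further in (+x) and 45 mm above the lowest. Every tier is two ledges along x, 100 mm long (50 mm before and behind the point), 4 mm thick, with a clear gap of 50 mm between them for the blade; a plate spans the gap and rests on both. Flat uprights 24 mm wide stand at y = +-48 mm, beside the middle of this tier.
- tier_2 (a point): Top tier, 35 mm further in (+x) and 45 mm above the middle one. On every tier stops 5 mm high close the rear ends of the ledges, 52 mm behind (+x) the tier's point, but not the gap between them.
- bay_0 (a point): Left bay of the scanner, a fixed grey desk unit 145 x 310 mm with black rails and a white bar along its back. The point is the middle of the bay at the height of the rail tops, 34 mm above the desk. +x points to the back bar, whose face is 57 mm behind this point and whose top is 62 mm above the desk; y across, to the left.
- bay_1 (a point): Middle bay, 100 mm to the right of the left one. Every bay is open above and in front: two rails along x, 104 mm long and 22 mm high, with a gap of 50 mm between them for the blade; the gap's floor is 22 mm below the rail tops. A plate rests across the two rails, its x along the bay's x, either way round.
- bay_2 (a point): Right bay, 100 mm to the right of the middle one, the same.
- squeeze_point (a point): Where to squeeze the fixed release grip, an upright black pistol grip 122 mm high on a round base 80 mm across and 14 mm high. The point is 98 mm above the desk. Squeeze along x: the grip's back face is 20 mm to +x; the trigger's front is 30 mm to -x when free, 20 mm when squeezed. Across y the grip is 30 mm and the trigger 18 mm wide; the trigger's tip is 110 mm above the desk.
- trigger (a joint): The sprung trigger, an aluminium lever hinged at its foot: 0 rad free, 0.22 rad fully squeezed against its stop. At this height about 2 N start it and 8 N hold it fully squeezed; it springs back when released.
- ink_bottle_center (a point): Ink bottle, 62 mm across, 60 mm high, its centre: a bystander.
- magnifier_center (a point): Magnifying glass lying flat, 79 x 170 x 14 mm, its centre: a bystander.
- pocket_compass_center (a point): Brass pocket compass, 53 x 66 x 15 mm, its centre: a bystander.
- coaster_stack_center (a point): Round stack of coasters, 92 mm across, 20 mm high, its centre: a bystander.

How it is judged:
By the outcome, as a careful person would: the job done as asked, in the order asked, and still so for the second after the job is handed in, with the robot touching nothing.
Of plate_a, plate_b, plate_c only 2 to 3 are there at a start; the rules pass over those that are not, and their reading is None.
At some moment in a run one of lifter may be knocked a few centimetres aside while the robot is not near it.
It also fails if it takes over 210 s, if anything falls off the work surface, if the arm or the gripper's body presses on something with over 40 N, if the wrist force passes 120 N, or if a joint passes its speed limit or range.

## Working session

There is one attempt and no reset: what is moved stays moved. The work goes in short steps, Python scripts to look and compute and a tool call to move; the robot and the scene stay as the last step left them, time stands still between calls to the robot, and variables do not carry over. Pictures are saved under pics/ and viewed, at most 14 in all, crops included, and the job is handed in when it is done.

Besides the shell and the picture viewer there is one more tool, called after "Emit:" by a JSON object that holds its "api" and its "payload". apply_moves: Moves the arm, as the interface text tells. Its arguments: {"type":"object","properties":{"targets":{"type":"array","items":{"type":"object","properties":{"travel":{"type":"array","items":{"type":"number"}},"roll":{"type":"number"},"jaw":{"type":"number"}}}}},"required":["targets"]}

```bash
ls; mkdir -p pics; python3 - <<'E'
from plant import ctrl
import cv2, numpy as np
np.set_printoptions(precision=4,suppress=True)
for n in ["scene","top"]:
    cv2.imwrite(f"pics/{n}0.png",ctrl.snapshot(n)[:,:,::-1])
    print(n,ctrl.calibration(n))
print(ctrl.calibration("wrist")); print(ctrl.get_obs())
E
```

```text
pics
scene {'K': array([[491.2439,   0.    , 327.9804],
       [  0.    , 491.2439, 242.5087],
       [  0.    ,   0.    ,   1.    ]]), 'dist_coeffs': array([-0.0824,  0.    ,  0.    ,  0.    ,  0.    ]), 'extrinsics': array([[-0.8479, -0.3673,  0.3823,  0.0792],
       [-0.5301,  0.5938, -0.6053,  0.6737],
       [-0.0048, -0.7159, -0.6982,  0.9613],
       [ 0.    ,  0.    ,  0.    ,  1.    ]])}
top {'K': array([[589.8211,   0.    , 322.9077],
       [  0.    , 589.8211, 237.883 ],
       [  0.    ,   0.    ,   1.    ]]), 'dist_coeffs': array([-0.0742,  0.    ,  0.    ,  0.    ,  0.    ]), 'extrinsics': array([[ 0.0084, -0.9886,  0.1506,  0.3308],
       [-0.9997, -0.0117, -0.021 , -0.0372],
       [ 0.0225, -0.1504, -0.9884,  1.4959],
       [ 0.    ,  0.    ,  0.    ,  1.    ]])}
{'K': array([[416.7611,   0.    , 320.8584],
       [  0.    , 416.7611, 238.372 ],
       [  0.    ,   0.    ,   1.    ]]), 'dist_coeffs': array([0.0205, 0.    , 0.    , 0.    , 0.    ]), 'hand_eye': array([[ 0.0005, -0.9582, -0.2861,  0.0781],
       [ 1.    ,  0.0003,  0.0006,  0.0001],
       [-0.0005, -0.2861,  0.9582, -0.1367],
       [ 0.    ,  0.    ,  0.    ,  1.    ]])}
{'clock': 0.1, 'joint_pos': array([-52.247 ,  20.5862,   0.6398,  -0.0169, -70.1346, -16.5075]), 'qvel': array([ 0.012 , -0.1616,  0.123 ,  0.0675, -0.0828, -0.0942]), 'tau': array([ -0.0008, -58.4162,  29.3753,   7.0156,   0.0101,  -0.    ]), 'tool_pos': array([ 0.2444, -0.6288,  0.2477]), 'orientation': array([ 179.9179,   -0.0078, -158.7603]), 'force': array([ 0.0071,  0.5967, -0.0029]), 'moment': array([ 0.0074, -0.0032,  0.0028]), 'gripper_force': 0.0, 'opening': 0.08762381488231956}
```

View pics/scene0.png

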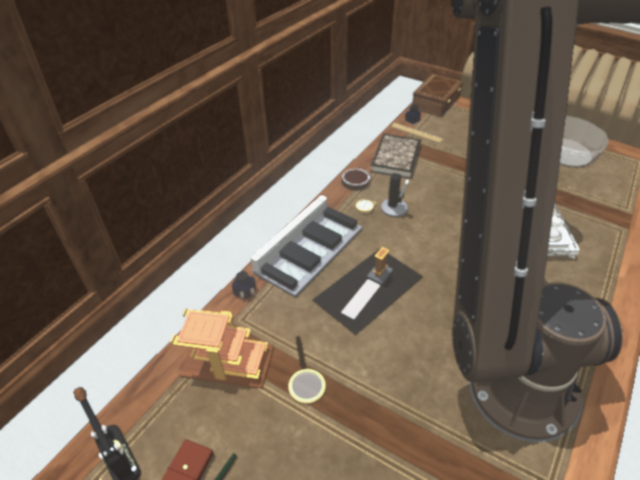

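View pics/top0.png

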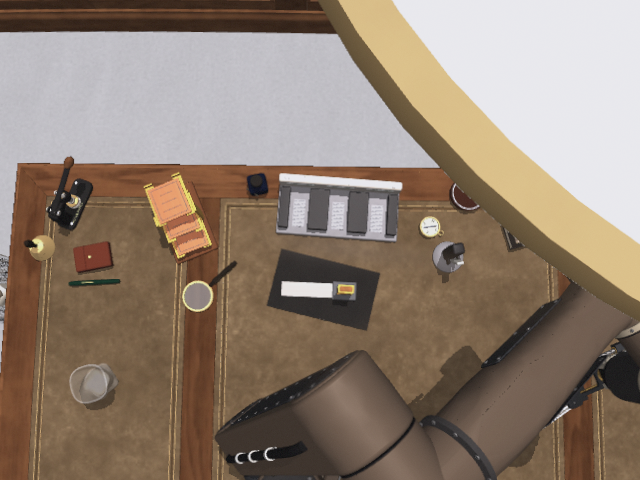

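```bash
cat > h.py <<'E'
from plant import ctrl
import cv2, numpy as np
from scipy.spatial.transform import Rotation as R
np.set_printoptions(precision=4,suppress=True)
def T(o=None):
    o=o or ctrl.get_obs(); M=np.eye(4); M[:3,:3]=R.from_euler('xyz',o['orientation'],degrees=True).as_matrix(); M[:3,3]=o['tool_pos']; return M
def cam(n,Tt=None):
    c=ctrl.calibration(n); E=c['extrinsics'] if n!='wrist' else (T() if Tt is None else Tt)@c['hand_eye']
    return c['K'],c['dist_coeffs'],E
def ray(n,px,z,Tt=None):
    "pixels -> points on the plane z"
    K,d,E=cam(n,Tt); px=np.array(px,float).reshape(-1,1,2)
    u=cv2.undistortPoints(px,K,d)[:,0]; v=np.c_[u,np.ones(len(u))]@E[:3,:3].T
    return E[:3,3]+v*((np.asarray(z)-E[2,3])/v[:,2])[:,None]
def proj(n,P,Tt=None):
    K,d,E=cam(n,Tt); W=np.linalg.inv(E); r=cv2.Rodrigues(W[:3,:3])[0]
    return cv2.projectPoints(np.array(P,float).reshape(-1,1,3),r,W[:3,3],K,d)[0][:,0]
E
python3 - <<'E'
import cv2
a=cv2.imread('pics/top0.png')[150:330,130:480]
cv2.imwrite('pics/top0c.png',cv2.resize(a,(800,411),interpolation=cv2.INTER_CUBIC))
b=cv2.imread('pics/scene0.png')[160:420,160:440]
cv2.imwrite('pics/sc0c.png',cv2.resize(b,(646,600),interpolation=cv2.INTER_CUBIC))
E
```

```text
(no output)
```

View pics/top0c.png

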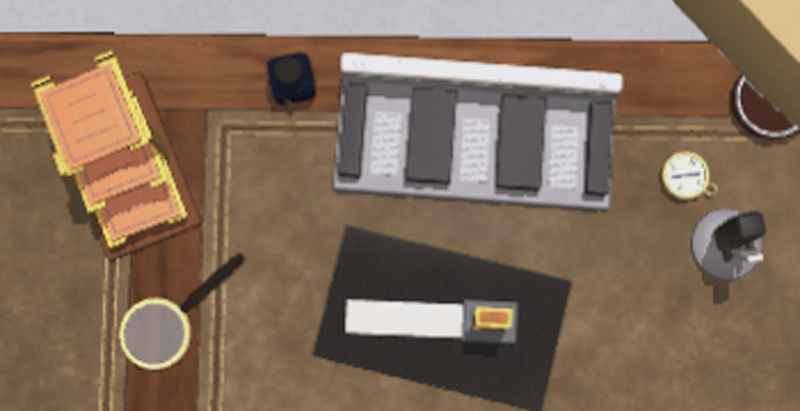

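View pics/sc0c.png

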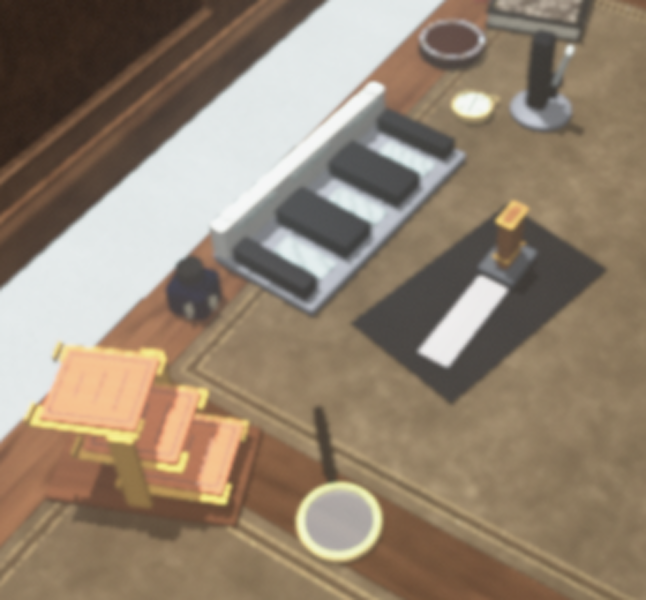

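```bash
python3 - <<'E'
from h import *
c=lambda x,y:(x/2.2857+130,y/2.2857+150)
s=lambda x,y:(x*280/646+160,y*260/600+160)
def t(n,p,z): print(n,ray('top',[c(*p)],z)[0])
t('scFL',(335,189),.012);t('scFR',(608,209),.012)
t('bayfrontmid gaps',(383,184),.012);t('b',(475,182),.012);t('',(563,187),.012)
t('gripbase',(727,243),.014);t('gripTop',(745,222),.122);t('trigtip',(752,257),.110)
for p in [(345,228),(571,282),(544,411),(315,355)]:t('pad',p,.003)
t('hand',(493,318),.086);t('bladeTipMid',(346,317),.006)
for p in [(40,88),(103,66),(140,145),(72,165)]:t('plC',p,.123)
t('ink',(290,80),.05);t('comp',(685,175),.015)
t('mag',(155,333),.01);t('coast',(775,103),.02)
print('scene grip base',ray('scene',[s(541,108)],.014),ray('scene',[s(543,38)],.122),ray('scene',[s(571,50)],.11))
print('scene handle',ray('scene',[s(513,211)],.086))
E
```

```text
scFL [0.5688 0.0494 0.012 ]
scFR [ 0.5499 -0.2554  0.012 ]
bayfrontmid gaps [ 0.5751 -0.0039  0.012 ]
b [ 0.5786 -0.1066  0.012 ]
 [ 0.5741 -0.2051  0.012 ]
gripbase [ 0.5127 -0.3884  0.014 ]
gripTop [ 0.5216 -0.3822  0.122 ]
trigtip [ 0.4865 -0.3917  0.11  ]
pad [0.5263 0.0379 0.003 ]
pad [ 0.4685 -0.2146  0.003 ]
pad [ 0.326  -0.1841  0.003 ]
pad [0.385  0.0683 0.003 ]
hand [ 0.4223 -0.1226  0.086 ]
bladeTipMid [0.427  0.0348 0.006 ]
plC [0.6542 0.3533 0.123 ]
plC [0.6784 0.2884 0.123 ]
plC [0.5947 0.2458 0.123 ]
plC [0.5729 0.3155 0.123 ]
ink [0.6834 0.0991 0.05  ]
comp [ 0.589  -0.3423  0.015 ]
mag [0.4067 0.244  0.01  ]
coast [ 0.6722 -0.4459  0.02  ]
scene grip base [[ 0.5099 -0.3815  0.014 ]] [[ 0.5184 -0.3829  0.122 ]] [[ 0.4843 -0.3941  0.11  ]]
scene handle [[ 0.4256 -0.1296  0.086 ]]
```

Emit:
{"api": "apply_moves", "payload": {"targets": [{"travel": [0, 0, 0], "roll": -8.4, "jaw": 87}, {"travel": [0, 0, 0], "roll": -8.4, "jaw": 87}, {"travel": [0, 0, 0], "roll": -8.4, "jaw": 87}, {"travel": [0, 0, 0], "roll": -8.4, "jaw": 87}, {"travel": [0, 0, 0], "roll": -8.4, "jaw": 87}, {"travel": [0, 0, 0], "roll": -8.4, "jaw": 87}, {"travel": [0, 0, 0], "roll": -8.4, "jaw": 87}, {"travel": [0, 0, 0], "roll": -8.4, "jaw": 87}, {"travel": [0, 0, 0], "roll": -8.4, "jaw": 87}, {"travel": [0, 0, 0], "roll": -8.4, "jaw": 87}]}}

```text
clock: 1.1
tool_pos: [0.2444, -0.6289, 0.248]
orientation: [180.0, 0.1, -74.4]
force: [-0.3, 0.4, 1.1]
opening: 0.087
gripper_force: 0.0
```

Emit:
{"api": "apply_moves", "payload": {"targets": [{"travel": [-16.6, -32, 0], "roll": 0, "jaw": 87}, {"travel": [-16.6, -32, 0], "roll": 0, "jaw": 87}, {"travel": [-16.6, -32, 0], "roll": 0, "jaw": 87}, {"travel": [-16.6, -32, 0], "roll": 0, "jaw": 87}, {"travel": [-16.6, -32, 0], "roll": 0, "jaw": 87}, {"travel": [-16.6, -32, 0], "roll": 0, "jaw": 87}, {"travel": [-16.6, -32, 0], "roll": 0, "jaw": 87}, {"travel": [-16.6, -32, 0], "roll": 0, "jaw": 87}, {"travel": [-16.6, -32, 0], "roll": 0, "jaw": 87}, {"travel": [-16.6, -32, 0], "roll": 0, "jaw": 87}]}}

```text
clock: 2.1
tool_pos: [0.5104, -0.3835, 0.2482]
orientation: [180.0, 0.0, -74.8]
force: [0.5, 0.3, -0.2]
opening: 0.0871
gripper_force: 0.0
```

```bash
python3 - <<'E'
from h import *
o=ctrl.get_obs();M=T(o);print(o['tool_pos'],o['orientation'],o['joint_pos'])
np.save('pics/w1.npy',M)
cv2.imwrite("pics/w1.png",ctrl.snapshot('wrist')[:,:,::-1])
E
```

```text
[ 0.5104 -0.3835  0.2482] [179.9773   0.0273 -74.7553] [-19.4428  17.1727  -4.2418  -0.0103 -68.6197  34.6913]
```

View pics/w1.png

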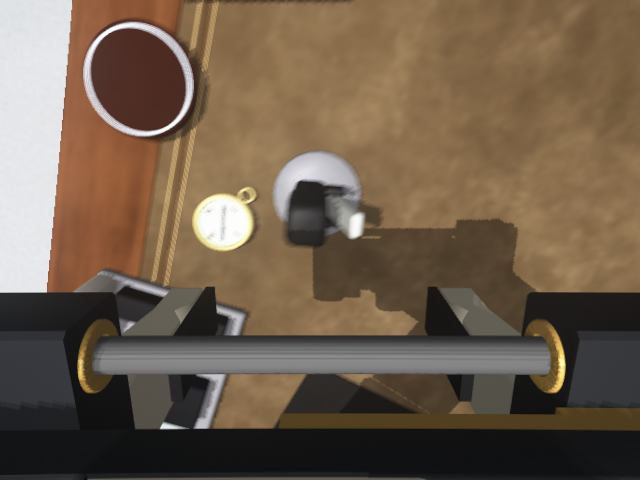

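```bash
python3 - <<'E'
import cv2
a=cv2.imread('pics/w1.png')[140:260,250:400]
cv2.imwrite('pics/w1c.png',cv2.resize(a,(750,600),interpolation=cv2.INTER_CUBIC))
E
```

```text
(no output)
```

View pics/w1c.png

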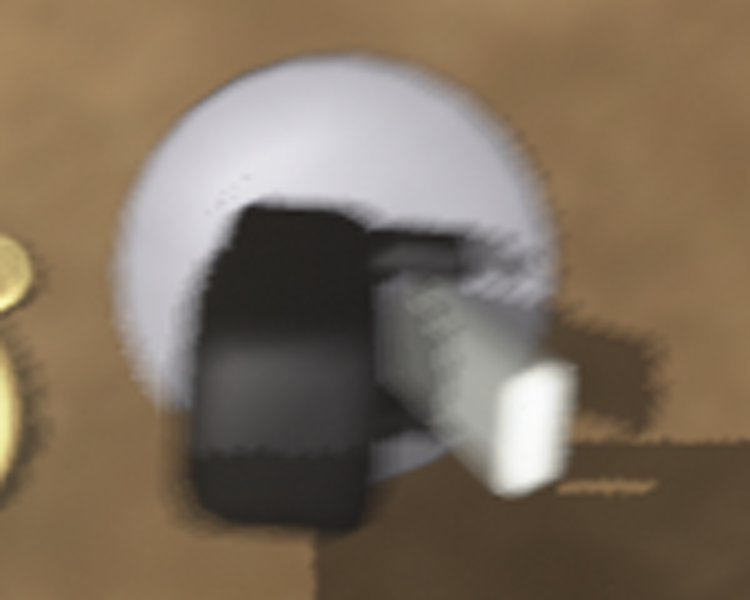

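```bash
python3 - <<'E'
from h import *
M=np.load('pics/w1.npy')
c=lambda x,y:(x/5+250,y/5+140)
def W(p,z): return ray('wrist',[c(*q) for q in p],z,M)
b=W([(335,270)],.014);print('base',b)
g=W([(205,345),(372,335),(360,528),(192,505)],.122);print('grip',g,g.mean(0))
t=W([(510,370),(578,360),(560,480),(497,495)],.110);print('trig',t,t.mean(0))
d=g.mean(0)-t.mean(0);print(d,np.degrees(np.arctan2(d[1],d[0])),np.linalg.norm(d[:2]))
for a,bb in [(t[3],t[0]),(t[2],t[1]),(g[3],g[0]),(g[2],g[1])]:
  e=a-bb;print(np.linalg.norm(e),np.degrees(np.arctan2(e[1],e[0]))-90, )
E
```

```text
base [[ 0.5152 -0.3906  0.014 ]]
grip [[ 0.5331 -0.3964  0.122 ]
 [ 0.5127 -0.4034  0.122 ]
 [ 0.5073 -0.3778  0.122 ]
 [ 0.5295 -0.3751  0.122 ]] [ 0.5207 -0.3882  0.122 ]
trig [[ 0.4926 -0.4011  0.11  ]
 [ 0.4842 -0.4049  0.11  ]
 [ 0.4816 -0.3881  0.11  ]
 [ 0.4893 -0.3837  0.11  ]] [ 0.4869 -0.3945  0.11  ]
[0.0337 0.0063 0.012 ] 10.546375478251603 0.034321222396380704
0.017715604995527753 10.7041265023974
0.017002459078627734 8.68290434508829
0.021681413977586574 9.558102372541441
0.026118886440809706 11.926054582475928
```

Emit:
{"api": "apply_moves", "payload": {"targets": [{"travel": [0, 0, 0], "roll": 5.2, "jaw": 87}, {"travel": [6.9, -1.4, 10], "roll": 0, "jaw": 87}, {"travel": [0, 0, 20], "roll": 0, "jaw": 87}, {"travel": [0, 0, 20], "roll": 0, "jaw": 87}, {"travel": [0, 0, 20], "roll": 0, "jaw": 87}, {"travel": [0, 0, 20], "roll": 0, "jaw": 87}, {"travel": [0, 0, 20], "roll": 0, "jaw": 87}, {"travel": [0, 0, 20], "roll": 0, "jaw": 87}, {"travel": [0, 0, 17], "roll": 0, "jaw": 87}, {"travel": [0, 0, 0], "roll": 0, "jaw": 87}]}}

```text
clock: 3.15
tool_pos: [0.51, -0.3912, 0.0979]
orientation: [179.7, 0.2, -79.9]
force: [0.2, 0.7, -0.3]
opening: 0.0869
gripper_force: 0.0
```

Emit:
{"api": "apply_moves", "payload": {"targets": [{"travel": [0, 0, 0], "roll": 0, "jaw": 60}, {"travel": [0, 0, 0], "roll": 0, "jaw": 50}, {"travel": [0, 0, 0], "roll": 0, "jaw": 46}, {"travel": [0, 0, 0], "roll": 0, "jaw": 43}, {"travel": [0, 0, 0], "roll": 0, "jaw": 40}, {"travel": [0, 0, 0], "roll": 0, "jaw": 36}, {"travel": [0, 0, 0], "roll": 0, "jaw": 36}, {"travel": [0, 0, 0], "roll": 0, "jaw": 36}, {"travel": [0, 0, 0], "roll": 0, "jaw": 36}, {"travel": [0, 0, 0], "roll": 0, "jaw": 36}]}}

```text
clock: 4.15
tool_pos: [0.515, -0.3909, 0.1019]
orientation: [-179.8, -0.1, -79.9]
force: [7.6, 3.0, -1.8]
opening: 0.0381
gripper_force: 30.0
```

Emit:
{"api": "apply_moves", "payload": {"targets": [{"travel": [0, 0, 0], "roll": 0, "jaw": 36}, {"travel": [0, 0, 0], "roll": 0, "jaw": 36}, {"travel": [0, 0, 0], "roll": 0, "jaw": 36}, {"travel": [0, 0, 0], "roll": 0, "jaw": 36}, {"travel": [0, 0, 0], "roll": 0, "jaw": 36}, {"travel": [0, 0, 0], "roll": 0, "jaw": 36}, {"travel": [0, 0, 0], "roll": 0, "jaw": 36}, {"travel": [0, 0, 0], "roll": 0, "jaw": 36}, {"travel": [0, 0, 0], "roll": 0, "jaw": 36}, {"travel": [0, 0, 0], "roll": 0, "jaw": 36}]}}

```text
clock: 5.15
tool_pos: [0.515, -0.3909, 0.1019]
orientation: [-179.8, -0.1, -79.9]
force: [7.1, 2.7, -0.3]
opening: 0.0382
gripper_force: 30.0
```

Emit:
{"api": "apply_moves", "payload": {"targets": [{"travel": [0, 0, 0], "roll": 0, "jaw": 36}, {"travel": [0, 0, 0], "roll": 0, "jaw": 36}, {"travel": [0, 0, 0], "roll": 0, "jaw": 36}, {"travel": [0, 0, 0], "roll": 0, "jaw": 36}, {"travel": [0, 0, 0], "roll": 0, "jaw": 36}, {"travel": [0, 0, 0], "roll": 0, "jaw": 36}, {"travel": [0, 0, 0], "roll": 0, "jaw": 36}, {"travel": [0, 0, 0], "roll": 0, "jaw": 36}, {"travel": [0, 0, 0], "roll": 0, "jaw": 36}, {"travel": [0, 0, 0], "roll": 0, "jaw": 36}]}}

```text
clock: 6.15
tool_pos: [0.5151, -0.3909, 0.102]
orientation: [-179.8, -0.1, -79.9]
force: [8.0, 3.1, -1.8]
opening: 0.0384
gripper_force: 30.0
```

Emit:
{"api": "apply_moves", "payload": {"targets": [{"travel": [0, 0, 0], "roll": 0, "jaw": 87}, {"travel": [0, 0, 0], "roll": 0, "jaw": 87}, {"travel": [0, 0, 0], "roll": 0, "jaw": 87}, {"travel": [0, 0, 0], "roll": 0, "jaw": 87}, {"travel": [0, 0, 0], "roll": 0, "jaw": 87}, {"travel": [0, 0, -20], "roll": 0, "jaw": 87}, {"travel": [0, 0, -40], "roll": 0, "jaw": 87}, {"travel": [0, 0, -40], "roll": 0, "jaw": 87}, {"travel": [0, 0, -40], "roll": 0, "jaw": 87}, {"travel": [0, 0, -10], "roll": 0, "jaw": 87}]}}

```text
clock: 7.15
tool_pos: [0.5143, -0.3926, 0.2576]
orientation: [-179.6, -0.3, -79.9]
force: [0.4, -0.2, 1.0]
opening: 0.0871
gripper_force: 0.0
```

Emit:
{"api": "apply_moves", "payload": {"targets": [{"travel": [0, 0, 0], "roll": 6, "jaw": 87}, {"travel": [0, 0, 0], "roll": 6, "jaw": 87}, {"travel": [-40.7, 3.1, -11.3], "roll": 0, "jaw": 87}, {"travel": [-40.7, 3.1, -11.3], "roll": 0, "jaw": 87}, {"travel": [-40.7, 3.1, -11.3], "roll": 0, "jaw": 87}, {"travel": [-40.7, 3.1, -11.3], "roll": 0, "jaw": 87}, {"travel": [-40.7, 3.1, -11.3], "roll": 0, "jaw": 87}, {"travel": [-40.7, 3.1, -11.3], "roll": 0, "jaw": 87}, {"travel": [-40.7, 3.1, -11.3], "roll": 0, "jaw": 87}, {"travel": [-40.7, 3.1, -11.3], "roll": 0, "jaw": 87}]}}

```text
clock: 8.15
tool_pos: [0.4984, -0.0634, 0.3428]
orientation: [-179.9, 0.0, -92.0]
force: [1.1, 0.8, -0.9]
opening: 0.0871
gripper_force: 0.0
```

Emit:
{"api": "apply_moves", "payload": {"targets": [{"travel": [0, 0, 0], "roll": 0, "jaw": 87}, {"travel": [0, 0, 0], "roll": 0, "jaw": 87}]}}

```text
clock: 8.35
tool_pos: [0.4988, -0.0641, 0.3424]
orientation: [-179.9, 0.0, -91.8]
force: [-0.1, -0.2, -0.3]
opening: 0.0871
gripper_force: 0.0
```

```bash
python3 - <<'E'
from h import *
o=ctrl.get_obs();M=T(o);print(o['tool_pos'],o['orientation'],o['joint_pos'])
np.save('pics/w2.npy',M)
cv2.imwrite("pics/w2.png",ctrl.snapshot('wrist')[:,:,::-1])
E
```

```text
[ 0.4988 -0.0641  0.3424] [-179.9159    0.0322  -91.8086] [ 15.0982   1.1441 -11.542   -0.0065 -77.224  -16.9053]
```

View pics/w2.png

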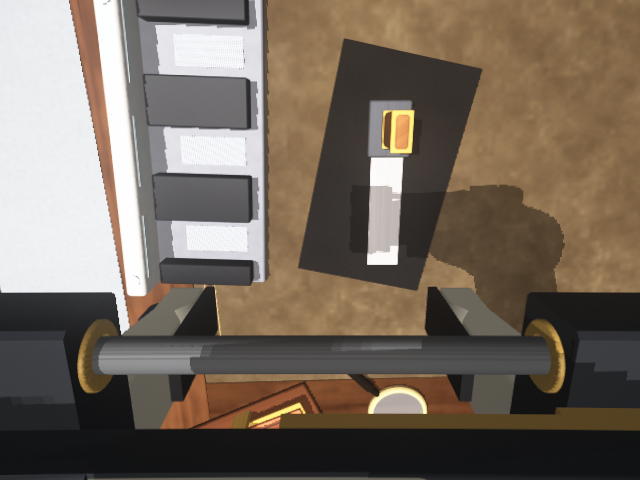

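```bash
python3 - <<'E'
import cv2
a=cv2.imread('pics/w2.png')[0:300,90:490]
cv2.imwrite('pics/w2c.png',cv2.resize(a,(800,600),interpolation=cv2.INTER_CUBIC))
E
```

```text
(no output)
```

View pics/w2c.png

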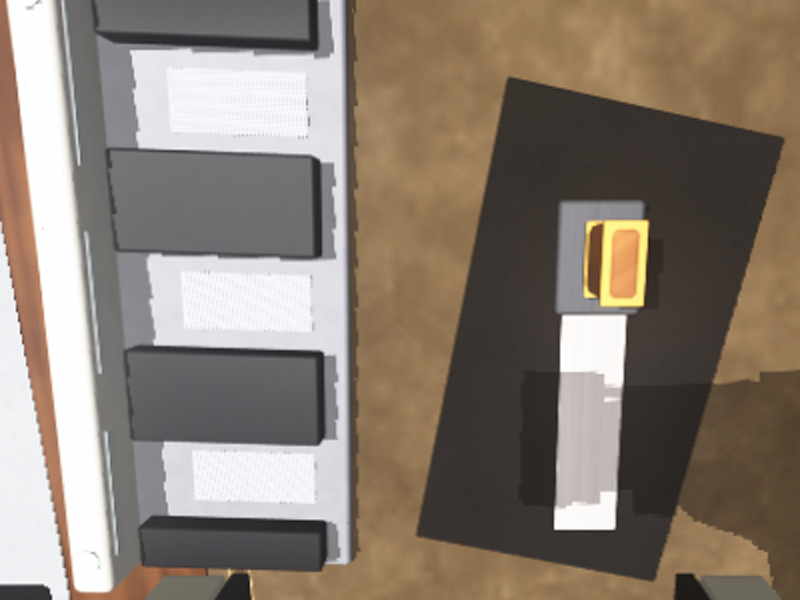

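```bash
python3 - <<'E'
from h import *
M=np.load('pics/w2.npy')
W=lambda p,z: ray('wrist',[(x/2+90,y/2) for x,y in p],z,M)
an=lambda d:np.degrees(np.arctan2(d[1],d[0]))
for n,p in dict(r12=[(107,150),(317,157),(314,257),(115,250)],r01=[(127,348),(321,352),(318,444),(132,438)],left=[(143,522),(322,521),(320,570),(145,563)]).items():
    w=W(p,.034);print(n,w[:,:2].round(4).tolist(),w.mean(0),an(w[0]-w[1]),an(w[3]-w[2]),np.linalg.norm(w[0]-w[1]),np.linalg.norm(w[0]-w[3]),np.linalg.norm(w[1]-w[2]))
    ms=w.mean(0)
e=W([(97,36),(313,47)],.034);print('rightrail inner',e,an(e[0]-e[1]))
bar=W([(6,0),(75,590),(45,0),(112,590)],.062);print('bar',bar,an(bar[1]-bar[0])-90,an(bar[3]-bar[2])-90)
h=W([(605,222),(648,222),(644,305),(600,305)],.089);print('handle',h.mean(0),np.linalg.norm(h[0]-h[3]),np.linalg.norm(h[0]-h[1]),an(h[3]-h[0]))
b=W([(555,530),(616,530),(626,315),(561,315)],.006);print('blade tip',b[:2].mean(0),b[2:].mean(0),an(b[:2].mean(0)-b[2:].mean(0)),an(b[:2].mean(0)-h.mean(0)),np.linalg.norm((b[:2].mean(0)-h.mean(0))[:2]))
f=W([(559,200),(643,203),(640,314),(557,312)],.017);print('foot',f.mean(0))
p=W([(510,78),(783,138),(655,580),(417,535)],.003);print('pad',p,p.mean(0),an(p[3]-p[0]),an(p[2]-p[1]),np.linalg.norm(p[3]-p[0]),np.linalg.norm(p[0]-p[1]))
E
```

```text
r12 [[0.671, -0.183], [0.5673, -0.177], [0.5728, -0.1291], [0.6745, -0.1354]] [ 0.6214 -0.1561  0.034 ] -3.3251265628202584 -3.5513049293723484 0.1039281007895092 0.0477720490589164 0.04824745578250757
r01 [[0.6758, -0.0853], [0.5731, -0.0801], [0.5788, -0.0297], [0.6804, -0.0362]] [ 0.627  -0.0578  0.034 ] -2.8455047988435025 -3.634301116558056 0.1028259084423992 0.04930683816936855 0.05076349860677807
left [[0.6812, 0.0127], [0.5802, 0.0152], [0.5837, 0.0451], [0.6836, 0.0376]] [0.6322 0.0277 0.034 ] -1.4330772757827634 -4.287353401690226 0.10106223729481308 0.025004294261519545 0.030058941416537366
rightrail inner [[ 0.6676 -0.2335  0.034 ]
 [ 0.565  -0.2261  0.034 ]] -4.097842039068782
bar [[ 0.6944 -0.2427  0.062 ]
 [ 0.7116  0.0408  0.062 ]
 [ 0.6773 -0.2423  0.062 ]
 [ 0.6917  0.0415  0.062 ]] -3.477500445209941 -2.905094168944558
handle [ 0.423  -0.1231  0.089 ] 0.036351396762361925 0.019154604056963228 87.5257521141318
blade tip [0.427  0.0357 0.006 ] [ 0.4241 -0.0922  0.006 ] 88.67567833029541 88.55723963205467 0.1588522905023551
foot [ 0.4229 -0.1231  0.017 ]
pad [[ 0.4689 -0.2145  0.003 ]
 [ 0.3252 -0.1807  0.003 ]
 [ 0.3834  0.071   0.003 ]
 [ 0.529   0.037   0.003 ]] [ 0.4266 -0.0718  0.003 ] 76.54839719258128 76.9971126973307 0.2585504174563227 0.14755725501996636
```

Emit:
{"api": "apply_moves", "payload": {"targets": [{"travel": [15.3, 18.5, 20], "roll": 0, "jaw": 87}, {"travel": [15.3, 18.5, 20], "roll": 0, "jaw": 87}, {"travel": [15.3, 18.5, 20], "roll": 0, "jaw": 87}, {"travel": [15.3, 18.5, 20], "roll": 0, "jaw": 87}, {"travel": [0, 0, 30], "roll": 0, "jaw": 87}, {"travel": [0, 0, 30], "roll": 0, "jaw": 87}, {"travel": [0, 0, 30], "roll": 0, "jaw": 87}, {"travel": [0, 0, 20], "roll": 0, "jaw": 87}, {"travel": [0, 0, 0], "roll": 0, "jaw": 87}, {"travel": [0, 0, 0], "roll": 0, "jaw": 87}]}}

```text
clock: 9.4
tool_pos: [0.4225, -0.1246, 0.1521]
orientation: [179.9, -0.0, -92.0]
force: [0.9, -0.2, 0.5]
opening: 0.087
gripper_force: 0.0
```

```bash
python3 - <<'E'
from h import *
o=ctrl.get_obs();M=T(o);print(o['tool_pos'],o['orientation'],o['joint_pos'])
im=ctrl.snapshot('wrist'); np.save('pics/w3.npy',M); cv2.imwrite('pics/w3.png',im[:,:,::-1])
# lifter blade white pixels / expected handle position
print(proj('wrist',[[.423,-.1231,.089],[.427,.0357,.006]],M))
hs=cv2.cvtColor(im,cv2.COLOR_RGB2HSV); m=cv2.inRange(hs,(5,120,120),(35,255,255))
n,l,s,c=cv2.connectedComponentsWithStats(m); print([(s[i].tolist(),c[i]) for i in range(1,n) if s[i][4]>150])
E
```

```text
[ 0.4225 -0.1246  0.1521] [179.9418  -0.0347 -92.0233] [  9.396    3.4392 -35.483    0.0289 -51.1418 -11.4374]
[[318.2383 274.5566]
 [321.0519 419.9875]]
[([303, 213, 31, 19, 170], array([318.2941, 216.8294])), ([298, 237, 40, 70, 2623], array([317.5566, 271.5185])), ([532, 321, 34, 72, 739], array([552.6928, 349.954 ])), ([78, 326, 20, 67, 379], array([ 84.6359, 361.4617]))]
```

Emit:
{"api": "apply_moves", "payload": {"targets": [{"travel": [-1.5, 0, 20], "roll": 0, "jaw": 87}, {"travel": [0, 0, 25], "roll": 0, "jaw": 87}, {"travel": [0, 0, 25], "roll": 0, "jaw": 87}, {"travel": [0, 0, 14], "roll": 0, "jaw": 87}, {"travel": [0, 0, 0], "roll": 0, "jaw": 50}, {"travel": [0, 0, 0], "roll": 0, "jaw": 20}, {"travel": [0, 0, 0], "roll": 0, "jaw": 10}, {"travel": [0, 0, 0], "roll": 0, "jaw": 10}, {"travel": [0, 0, 0], "roll": 0, "jaw": 10}, {"travel": [0, 0, 0], "roll": 0, "jaw": 10}]}}

```text
clock: 10.45
tool_pos: [0.4228, -0.1222, 0.0684]
orientation: [-179.9, 0.0, -92.0]
force: [0.3, 0.3, -0.3]
opening: 0.0446
gripper_force: 0.0
```

Emit:
{"api": "apply_moves", "payload": {"targets": [{"travel": [0, 0, 0], "roll": 0, "jaw": 10}, {"travel": [0, 0, 0], "roll": 0, "jaw": 10}, {"travel": [0, 0, 0], "roll": 0, "jaw": 10}]}}

```text
clock: 10.75
tool_pos: [0.4226, -0.1222, 0.0679]
orientation: [180.0, 0.0, -92.0]
force: [1.7, -0.3, 0.2]
opening: 0.0207
gripper_force: 0.9
```

Emit:
{"api": "apply_moves", "payload": {"targets": [{"travel": [0, 0, 0], "roll": 0, "jaw": 10}, {"travel": [0, 0, 0], "roll": 0, "jaw": 10}, {"travel": [0, 0, -10], "roll": 0, "jaw": 10}, {"travel": [0, 0, -20], "roll": 0, "jaw": 10}, {"travel": [0, 0, -40], "roll": 0, "jaw": 10}, {"travel": [0, 0, -40], "roll": 0, "jaw": 10}, {"travel": [0, 0, -40], "roll": 7, "jaw": 10}, {"travel": [0, 0, -40], "roll": 7, "jaw": 10}, {"travel": [0, 0, -40], "roll": 7, "jaw": 10}, {"travel": [0, 0, -40], "roll": 7, "jaw": 10}]}}

```text
clock: 11.75
tool_pos: [0.4215, -0.1223, 0.3403]
orientation: [-180.0, 0.0, -120.2]
force: [1.1, -0.4, -2.7]
opening: 0.0177
gripper_force: 30.0
```

Emit:
{"api": "apply_moves", "payload": {"targets": [{"travel": [-20, 2, 0], "roll": 0, "jaw": 10}, {"travel": [-35.6, 4.3, 0], "roll": 0, "jaw": 10}, {"travel": [-35.6, 4.3, 0], "roll": 0, "jaw": 10}, {"travel": [-35.6, 4.3, 0], "roll": 0, "jaw": 10}, {"travel": [-35.6, 4.3, 0], "roll": 0, "jaw": 10}, {"travel": [-35.6, 4.3, 0], "roll": 0, "jaw": 10}, {"travel": [-35.6, 4.3, 0], "roll": 0, "jaw": 10}, {"travel": [-35.6, 4.3, 0], "roll": 0, "jaw": 10}, {"travel": [-35.6, 4.3, 0], "roll": 0, "jaw": 10}, {"travel": [-35.6, 4.3, 0], "roll": 0, "jaw": 10}]}}

```text
clock: 12.75
tool_pos: [0.5571, 0.1941, 0.3384]
orientation: [180.0, -0.0, -119.9]
force: [0.1, 0.1, -2.8]
opening: 0.0175
gripper_force: 30.0
```

Emit:
{"api": "apply_moves", "payload": {"targets": [{"travel": [-35.6, 4.3, 0], "roll": 0, "jaw": 10}, {"travel": [-35.6, 4.3, 0], "roll": 0, "jaw": 10}, {"travel": [-35.6, 4.3, 0], "roll": 0, "jaw": 10}, {"travel": [-35.6, 4.3, 0], "roll": 0, "jaw": 10}, {"travel": [-16, 2.5, 0], "roll": 0, "jaw": 10}, {"travel": [0, 0, 0], "roll": 0, "jaw": 10}, {"travel": [0, 0, 0], "roll": 0, "jaw": 10}]}}

```text
clock: 13.45
tool_pos: [0.6189, 0.34, 0.3376]
orientation: [180.0, -0.1, -119.9]
force: [-0.5, 0.3, -2.8]
opening: 0.0179
gripper_force: 30.0
```

```bash
python3 - <<'E'
from h import *
o=ctrl.get_obs();M=T(o);print(o['tool_pos'],o['orientation'],o['joint_pos'])
np.save('pics/w4.npy',M)
cv2.imwrite("pics/w4.png",ctrl.snapshot('wrist')[:,:,::-1])
a=cv2.imread('pics/w4.png')
cv2.imwrite('pics/w4c.png',cv2.resize(a[0:300,120:520],(800,600),interpolation=cv2.INTER_CUBIC))
E
```

```text
[0.6189 0.34   0.3376] [ 179.968    -0.0881 -119.9324] [ 44.5388  21.5607  13.5418  -0.0073 -82.0745 -74.4702]
```

View pics/w4c.png

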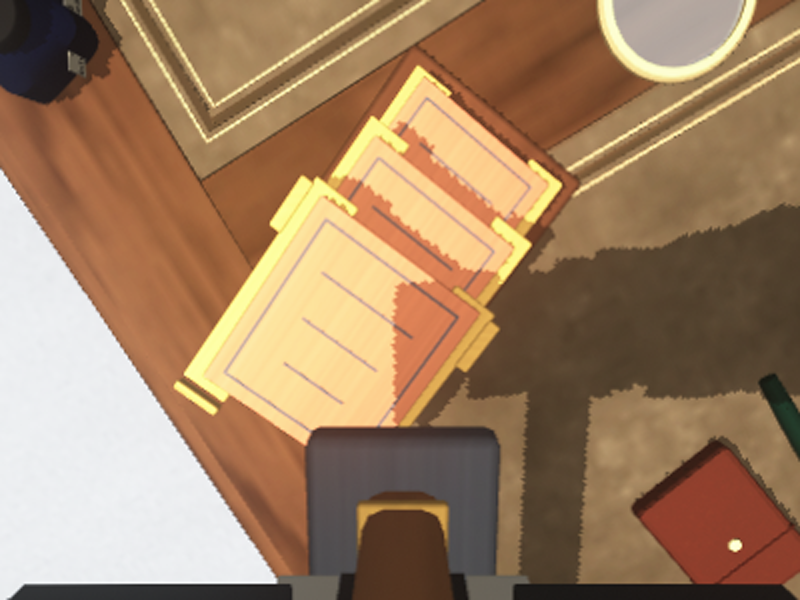

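```bash
python3 - <<'E'
from h import *
M=np.load('pics/w4.npy')
W=lambda p,z: ray('wrist',[(x/2+120,y/2) for x,y in p],z,M)
an=lambda d:np.degrees(np.arctan2(d[1],d[0]))
c=W([(321,204),(487,313),(207,375)],.123);print('C',c,np.linalg.norm(c[0]-c[1]),np.linalg.norm(c[0]-c[2]),an(c[0]-c[1]),an(c[1]-c[0])-90,an(c[2]-c[0]))
b=W([(377,138),(513,238)],.078);print('B',b,np.linalg.norm(b[0]-b[1]),an(b[1]-b[0])-90)
a=W([(430,82),(557,176)],.033);print('A',a,np.linalg.norm(a[0]-a[1]),an(a[1]-a[0])-90)
base=W([(418,48),(578,184)],.008);print('base',base,np.linalg.norm(base[0]-base[1]),an(base[1]-base[0])-90)
top=ray('top',[(x/2.2857+130,y/2.2857+150) for x,y in [(72,165),(140,145),(100,245),(185,215)]],[.123,.123,.028,.028])
print('top',top)
E
python3 - <<'E'
import cv2
a=cv2.imread('pics/w4.png')[20:190,240:410]
cv2.imwrite('pics/w4d.png',cv2.resize(a,(600,600),interpolation=cv2.INTER_CUBIC))
E
```

```text
C [[0.6028 0.2488 0.123 ]
 [0.5655 0.3197 0.123 ]
 [0.6807 0.2834 0.123 ]] 0.08013399553301659 0.085198585481818 -62.26135900956497 27.73864099043503 23.964140934812384
B [[0.5699 0.2345 0.078 ]
 [0.5375 0.3019 0.078 ]] 0.07480620593447647 25.65951104790888
A [[0.534  0.2213 0.033 ]
 [0.5001 0.2899 0.033 ]] 0.0765386497960878 26.30357831516352
base [[0.5291 0.2018 0.008 ]
 [0.4878 0.3    0.008 ]] 0.106456827976654 22.803704269528225
top [[0.5729 0.3155 0.123 ]
 [0.5947 0.2458 0.123 ]
 [0.5011 0.3047 0.028 ]
 [0.5354 0.2126 0.028 ]]
```

View pics/w4d.png

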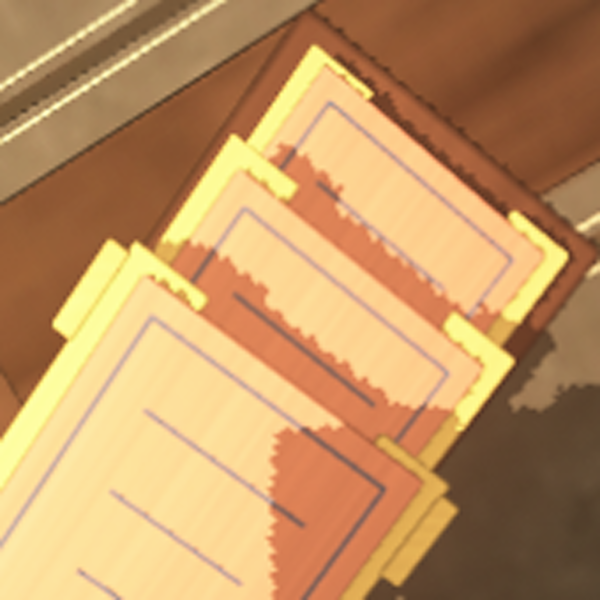

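```bash
python3 - <<'E'
from h import *
M=np.load('pics/w4.npy')
W=lambda p,z: ray('wrist',[(x/3.529+240,y/3.529+20) for x,y in p],z,M)
an=lambda d:np.degrees(np.arctan2(d[1],d[0]))
Q=dict(C=((146,278),(425,488),.123),B=((240,172),(483,366),.078),A=((322,72),(548,255),.033),
 lC=((137,244),(447,488),.118),lB=((235,136),(513,360),.073),lA=((313,46),(568,257),.028),base=((308,10),(598,245),.008))
m={}
for k,(p,q,z) in Q.items():
    w=W([p,q],z); m[k]=w.mean(0); print(k,m[k],np.linalg.norm(w[0]-w[1]),an(w[1]-w[0])-90)
d=m['lC']-m['lA'];print(an(d),np.linalg.norm(d[:2])); d=m['C']-m['A'];print(an(d),np.linalg.norm(d[:2]))
yaw=26.2;u=np.array([np.cos(np.radians(yaw)),np.sin(np.radians(yaw))])
for k,o in dict(lA=.05,lB=.05,lC=.05,A=.045,B=.045,C=.045,base=.095).items(): print(k,m[k][:2]+o*u)
E
```

```text
C [0.5847 0.2834 0.123 ] 0.07961309525059755 24.10822535134797
B [0.5547 0.2699 0.078 ] 0.07809294050167963 23.41361138640164
A [0.5208 0.2555 0.033 ] 0.07964965436338031 23.87029212003071
lC [0.5815 0.2812 0.118 ] 0.09080767267993918 23.00217429596998
lB [0.549  0.2673 0.073 ] 0.09038871052901269 23.324348524431556
lA [0.5172 0.2535 0.028 ] 0.09138134652747165 23.376167852039032
base [0.5082 0.249  0.008 ] 0.10721620209453914 24.104561169431364
23.335107712236578 0.06993445290376833
23.590779296482598 0.06973151165927337
lA [0.5621 0.2756]
lB [0.5939 0.2893]
lC [0.6263 0.3033]
A [0.5612 0.2754]
B [0.5951 0.2898]
C [0.6251 0.3033]
base [0.5934 0.2909]
```

Emit:
{"api": "apply_moves", "payload": {"targets": [{"travel": [0, 0, 0], "roll": 7.34, "jaw": 10}, {"travel": [0, 0, 0], "roll": 7.34, "jaw": 10}, {"travel": [0, 0, 0], "roll": 7.34, "jaw": 10}, {"travel": [0, 0, 0], "roll": 7.34, "jaw": 10}, {"travel": [0, 0, 0], "roll": 7.34, "jaw": 10}, {"travel": [28, -4.8, 0], "roll": 0, "jaw": 10}, {"travel": [28, -4.8, 0], "roll": 0, "jaw": 10}, {"travel": [28, -4.8, 0], "roll": 0, "jaw": 10}, {"travel": [28, -4.8, 0], "roll": 0, "jaw": 10}, {"travel": [28, -4.8, 0], "roll": 0, "jaw": 10}]}}

```text
clock: 14.5
tool_pos: [0.4989, 0.2607, 0.3388]
orientation: [180.0, 0.1, -156.7]
force: [0.8, -0.6, -2.2]
opening: 0.0178
gripper_force: 30.0
```

Emit:
{"api": "apply_moves", "payload": {"targets": [{"travel": [28, -4.8, 0], "roll": 0, "jaw": 10}, {"travel": [28, -4.8, 0], "roll": 0, "jaw": 10}, {"travel": [28, -4.8, 0], "roll": 0, "jaw": 10}, {"travel": [0, 0, 30], "roll": 0, "jaw": 10}, {"travel": [0, 0, 30], "roll": 0, "jaw": 10}, {"travel": [0, 0, 30], "roll": 0, "jaw": 10}, {"travel": [0, 0, 30], "roll": 0, "jaw": 10}, {"travel": [0, 0, 30], "roll": 0, "jaw": 10}, {"travel": [0, 0, 17], "roll": 0, "jaw": 10}, {"travel": [0, 0, 0], "roll": 0, "jaw": 10}]}}

```text
clock: 15.5
tool_pos: [0.4275, 0.2141, 0.1695]
orientation: [-179.9, -0.2, -156.7]
force: [-0.2, 0.2, -1.9]
opening: 0.018
gripper_force: 30.0
```

```bash
cat >> h.py <<'E'
def step(x,y,z,lyaw):
    "tool-axes shift (mm) and roll to bring the TCP to x,y,z with lifter yaw lyaw"
    o=ctrl.get_obs();M=T(o);psi=o['orientation'][2]
    d=np.array([x,y,z])-o['tool_pos']
    roll=-((lyaw-180-psi+180)%360-180); P=np.radians(lyaw-180)
    print('pos',o['tool_pos'],o['orientation'],'F',o['force'],'open',o['opening'])
    print('roll first',round(roll,2),'then travel',np.round(1000*np.array([d[0]*np.cos(P)+d[1]*np.sin(P),d[0]*np.sin(P)-d[1]*np.cos(P),-d[2]]),1))
def at(c,back,lyaw): return c[0]-back*np.cos(np.radians(lyaw)),c[1]-back*np.sin(np.radians(lyaw))
C=(.626,.3013);B=(.596,.2878);A=(.5621,.2734);SY=23.4
b1=(.6242,-.1072);b0=(.630,-.0074);b2=(.6184,-.207);BY=-3.3
E
python3 - <<'E'
from h import *
step(*at(C,.217,SY),.170,SY)
o=ctrl.get_obs();M=T(o)
cv2.imwrite('pics/s5.png',ctrl.snapshot('scene')[:,:,::-1])
# where the blade tip should appear in the scene camera
tip=M[:3,3]+M[:3,:3]@np.array([-.158,0,.065]); print(tip,proj('scene',[tip]))
x,y=proj('scene',[tip])[0].astype(int)
a=cv2.imread('pics/s5.png')[y-100:y+80,x-120:x+120];cv2.imwrite('pics/s5c.png',cv2.resize(a,(800,600),interpolation=cv2.INTER_CUBIC))
E
```

```text
pos [0.4275 0.2141 0.1695] [-179.9349   -0.1934 -156.7213] F [-0.1688  0.1989 -1.8997] open 0.017963408549803613
roll first -0.12 then travel [ 0.2  1.2 -0.5]
[0.5724 0.2764 0.1039] [[231.3019 335.9226]]
```

View pics/s5c.png

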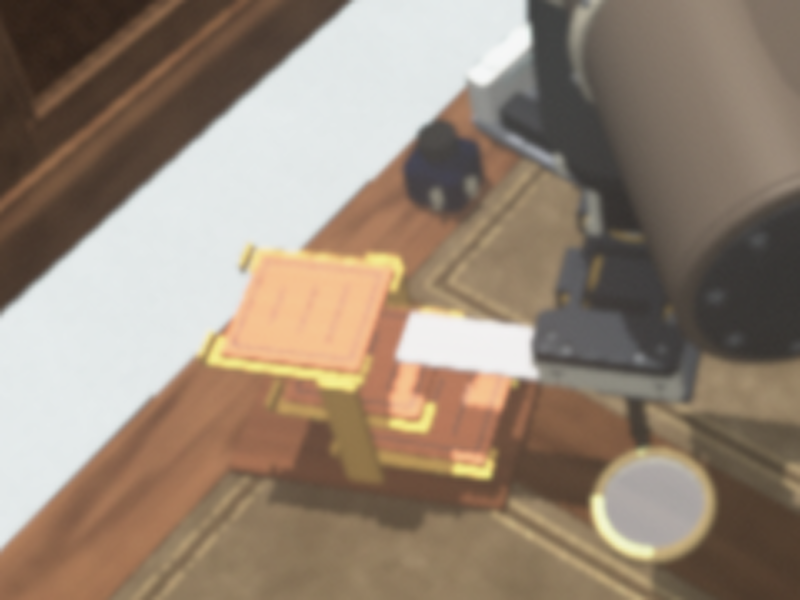

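Emit:
{"api": "apply_moves", "payload": {"targets": [{"travel": [0, 1.2, 0], "roll": -0.1, "jaw": 10}, {"travel": [-10, 0, 0], "roll": 0, "jaw": 10}, {"travel": [-15, 0, 0], "roll": 0, "jaw": 10}, {"travel": [-15, 0, 0], "roll": 0, "jaw": 10}, {"travel": [-15, 0, 0], "roll": 0, "jaw": 10}, {"travel": [-15, 0, 0], "roll": 0, "jaw": 10}, {"travel": [-15, 0, 0], "roll": 0, "jaw": 10}, {"travel": [-13, 0, 0], "roll": 0, "jaw": 10}, {"travel": [-7, 0, 0], "roll": 0, "jaw": 10}, {"travel": [0, 0, 0], "roll": 0, "jaw": 10}]}}

```text
clock: 16.55
tool_pos: [0.5256, 0.2593, 0.171]
orientation: [180.0, 0.0, -156.6]
force: [-0.3, -0.3, -2.5]
opening: 0.0178
gripper_force: 30.0
```

```bash
python3 - <<'E'
from h import *
step(*at(C,.112,SY),.170,SY)
E
```

```text
pos [0.5256 0.2593 0.171 ] [ 179.9989    0.0156 -156.5747] F [-0.2724 -0.3015 -2.5251] open 0.017799370276961282
roll first 0.03 then travel [ 3.1 -1.3  1. ]
```

Emit:
{"api": "apply_moves", "payload": {"targets": [{"travel": [0, 0, -4], "roll": 0, "jaw": 10}, {"travel": [0, 0, -3], "roll": 0, "jaw": 10}, {"travel": [0, 0, -3], "roll": 0, "jaw": 10}, {"travel": [0, 0, -3], "roll": 0, "jaw": 10}, {"travel": [0, 0, -4], "roll": 0, "jaw": 10}, {"travel": [0, 0, -6], "roll": 0, "jaw": 10}, {"travel": [0, 0, -8], "roll": 0, "jaw": 10}, {"travel": [0, 0, -6], "roll": 0, "jaw": 10}, {"travel": [0, 0, -3], "roll": 0, "jaw": 10}, {"travel": [0, 0, 0], "roll": 0, "jaw": 10}]}}

```text
clock: 17.55
tool_pos: [0.5249, 0.2591, 0.2116]
orientation: [180.0, 0.1, -156.6]
force: [0.4, 0.5, -4.3]
opening: 0.0177
gripper_force: 30.0
```

```bash
cat >> h.py <<'E'
def plate(tag,topz,crop=True):
    "orange plate blob seen by scene camera: minAreaRect corners on plane topz, centre relative to TCP in lifter axes"
    o=ctrl.get_obs();im=ctrl.snapshot('scene');cv2.imwrite(f'pics/{tag}.png',im[:,:,::-1])
    hs=cv2.cvtColor(im,cv2.COLOR_RGB2HSV);m=cv2.inRange(hs,(3,70,140),(17,200,255))
    n,l,s,c=cv2.connectedComponentsWithStats(m)
    for i in np.argsort(-s[1:,4])[:3]+1:
        ct=cv2.findContours((l==i).astype(np.uint8),cv2.RETR_EXTERNAL,cv2.CHAIN_APPROX_NONE)[0][0]
        w=ray('scene',ct[:,0].astype(float),topz)[:,:2].astype(np.float32)
        r=cv2.minAreaRect(w*1000);print(s[i].tolist(),'rect mm',np.round(r[0],1),np.round(r[1],1),round(r[2],1))
E
python3 - <<'E'
from h import *
step(*at(C,.112,SY),.210,SY)
plate('s6',.210-.065+.008)
E
```

```text
pos [0.5249 0.2591 0.2116] [ 179.9803    0.0569 -156.5541] F [ 0.3788  0.5029 -4.2883] open 0.017662081554578993
roll first 0.05 then travel [ 2.5 -1.4  1.6]
[131, 380, 133, 100, 5236] rect mm [468.2 483.5] [202.5 183.8] 22.9
[97, 343, 112, 93, 3756] rect mm [589.8 459.1] [ 99.5 218.6] 0.0
[174, 302, 124, 73, 2708] rect mm [541.5 317.5] [277.2 100.9] 2.6
```

```bash
python3 - <<'E'
from h import *
step(*at(b0,.1093,BY),.160,BY)
E
```

```text
pos [0.5247 0.259  0.2112] [ 179.9866    0.0191 -156.5583] F [ 0.2297 -0.3885 -3.7769] open 0.01733000163346214
roll first 26.74 then travel [ -11.2 -259.9   51.2]
```

Emit:
{"api": "apply_moves", "payload": {"targets": [{"travel": [0, 0, 0], "roll": 2, "jaw": 10}, {"travel": [0, 0, 0], "roll": 3.5, "jaw": 10}, {"travel": [0, 0, 0], "roll": 3.5, "jaw": 10}, {"travel": [0, 0, 0], "roll": 3.5, "jaw": 10}, {"travel": [0, 0, 0], "roll": 3.5, "jaw": 10}, {"travel": [0, 0, 0], "roll": 3.5, "jaw": 10}, {"travel": [0, 0, 0], "roll": 3.5, "jaw": 10}, {"travel": [0, 0, 0], "roll": 2.5, "jaw": 10}, {"travel": [0, 0, 0], "roll": 1.2, "jaw": 10}, {"travel": [0, 0, 0], "roll": 0, "jaw": 10}]}}

```text
clock: 18.6
tool_pos: [0.5246, 0.2589, 0.2107]
orientation: [-180.0, -0.0, 176.7]
force: [-0.0, 0.2, -3.9]
opening: 0.0178
gripper_force: 30.0
```

```bash
python3 - <<'E'
from h import *
step(*at(b0,.1093,BY),.160,BY)
E
```

```text
pos [0.5246 0.2589 0.2107] [-179.9846   -0.0216  176.7472] F [-0.0478  0.2252 -3.8891] open 0.017835126835090587
roll first 0.05 then travel [ -11.2 -259.8   50.7]
```

Emit:
{"api": "apply_moves", "payload": {"targets": [{"travel": [-0.6, -6, 0], "roll": 0, "jaw": 10}, {"travel": [-0.6, -12, 0], "roll": 0, "jaw": 10}, {"travel": [-0.6, -16, 0], "roll": 0, "jaw": 10}, {"travel": [-0.6, -16, 0], "roll": 0, "jaw": 10}, {"travel": [-0.6, -16, 0], "roll": 0, "jaw": 10}, {"travel": [-0.6, -16, 0], "roll": 0, "jaw": 10}, {"travel": [-0.6, -16, 0], "roll": 0, "jaw": 10}, {"travel": [-0.6, -16, 0], "roll": 0, "jaw": 10}, {"travel": [-0.6, -16, 0], "roll": 0, "jaw": 10}, {"travel": [-0.6, -16, 0], "roll": 0, "jaw": 10}]}}

```text
clock: 19.6
tool_pos: [0.5224, 0.1115, 0.211]
orientation: [180.0, 0.0, 176.7]
force: [1.2, 0.6, -2.6]
opening: 0.0175
gripper_force: 30.0
```

Emit:
{"api": "apply_moves", "payload": {"targets": [{"travel": [-0.6, -16, 0], "roll": 0, "jaw": 10}, {"travel": [-0.6, -16, 0], "roll": 0, "jaw": 10}, {"travel": [-0.6, -16, 0], "roll": 0, "jaw": 10}, {"travel": [-0.6, -16, 0], "roll": 0, "jaw": 10}, {"travel": [-0.6, -16, 0], "roll": 0, "jaw": 10}, {"travel": [-0.6, -16, 0], "roll": 0, "jaw": 10}, {"travel": [-0.8, -12, 0], "roll": 0, "jaw": 10}, {"travel": [-0.8, -6, 0], "roll": 0, "jaw": 10}, {"travel": [0, 0, 0], "roll": 0, "jaw": 10}, {"travel": [0, 0, 0], "roll": 0, "jaw": 10}]}}

```text
clock: 20.6
tool_pos: [0.5212, -0.0012, 0.2109]
orientation: [180.0, 0.0, 176.7]
force: [0.4, -0.9, -2.7]
opening: 0.0178
gripper_force: 30.0
```

```bash
python3 - <<'E'
from h import *
step(*at(b0,.1093,BY),.160,BY)
im=ctrl.snapshot('top');cv2.imwrite('pics/t7.png',im[:,:,::-1])
im2=ctrl.snapshot('scene');cv2.imwrite('pics/s7.png',im2[:,:,::-1])
a=cv2.resize(im[150:290,250:430],(400,311),interpolation=cv2.INTER_CUBIC);b=cv2.resize(im2[160:330,200:420],(400,309),interpolation=cv2.INTER_CUBIC)
cv2.imwrite('pics/t7c.png',np.hstack([a[:309],b])[:,:,::-1])
E
```

```text
pos [ 0.5212 -0.0012  0.2109] [179.9943   0.0045 176.7297] F [ 0.4174 -0.9334 -2.6869] open 0.017803018871955793
roll first 0.03 then travel [ 0.4  0.1 50.9]
```

View pics/t7c.png

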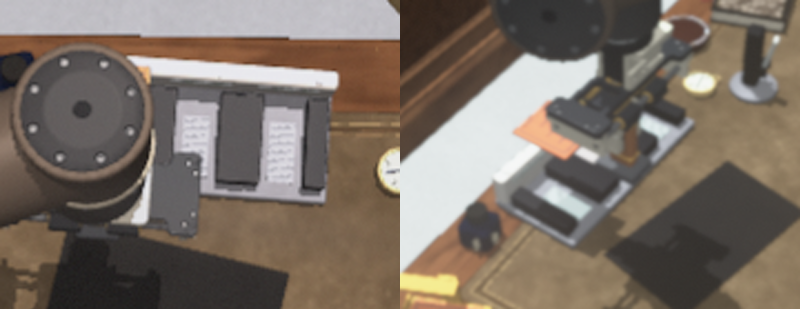

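Emit:
{"api": "apply_moves", "payload": {"targets": [{"travel": [0.4, 0, 10], "roll": 0, "jaw": 10}, {"travel": [0, 0, 18], "roll": 0, "jaw": 10}, {"travel": [0, 0, 18], "roll": 0, "jaw": 10}, {"travel": [0, 0, 18], "roll": 0, "jaw": 10}, {"travel": [0, 0, 15], "roll": 0, "jaw": 10}, {"travel": [0, 0, 12], "roll": 0, "jaw": 10}, {"travel": [0, 0, 8], "roll": 0, "jaw": 10}, {"travel": [0, 0, 5], "roll": 0, "jaw": 10}, {"travel": [0, 0, 3], "roll": 0, "jaw": 10}, {"travel": [0, 0, 0], "roll": 0, "jaw": 10}]}}

```text
clock: 21.7
tool_pos: [0.5208, -0.0012, 0.1039]
orientation: [-180.0, 0.0, 176.7]
force: [0.2, -0.5, -3.1]
opening: 0.0178
gripper_force: 30.0
```

```bash
python3 - <<'E'
from h import *
step(*at(b0,.1093,BY),.087,BY)
E
```

```text
pos [ 0.5208 -0.0012  0.1039] [-179.9989    0.0023  176.7471] F [ 0.2236 -0.5102 -3.1464] open 0.017824580299644108
roll first 0.05 then travel [-0.1  0.1 16.9]
```

Lower, then withdraw.

Emit:
{"api": "apply_moves", "payload": {"targets": [{"travel": [0, 0, 3], "roll": 0, "jaw": 10}, {"travel": [0, 0, 2], "roll": 0, "jaw": 10}, {"travel": [0, 0, 2], "roll": 0, "jaw": 10}, {"travel": [0, 0, 2], "roll": 0, "jaw": 10}, {"travel": [0, 0, 3], "roll": 0, "jaw": 10}, {"travel": [0, 0, 3], "roll": 0, "jaw": 10}, {"travel": [0, 0, 2], "roll": 0, "jaw": 10}, {"travel": [0, 0, 0], "roll": 0, "jaw": 10}, {"travel": [0, 0, 0], "roll": 0, "jaw": 10}]}}

```text
clock: 22.6
tool_pos: [0.5208, -0.0013, 0.0869]
orientation: [-180.0, -0.0, 176.8]
force: [0.4, -0.1, -2.3]
opening: 0.0177
gripper_force: 30.0
```

Emit:
{"api": "apply_moves", "payload": {"targets": [{"travel": [5, 0, 0], "roll": 0, "jaw": 10}, {"travel": [12, 0, 0], "roll": 0, "jaw": 10}, {"travel": [16, 0, 0], "roll": 0, "jaw": 10}, {"travel": [16, 0, 0], "roll": 0, "jaw": 10}, {"travel": [16, 0, 0], "roll": 0, "jaw": 10}, {"travel": [16, 0, 0], "roll": 0, "jaw": 10}, {"travel": [16, 0, 0], "roll": 0, "jaw": 10}, {"travel": [10, 0, 0], "roll": 0, "jaw": 10}, {"travel": [4, 0, 0], "roll": 0, "jaw": 10}, {"travel": [0, 0, 0], "roll": 0, "jaw": 10}]}}

```text
clock: 23.6
tool_pos: [0.4097, 0.0052, 0.0872]
orientation: [180.0, 0.0, 176.8]
force: [-0.1, 0.5, -2.3]
opening: 0.0178
gripper_force: 30.0
```

```bash
python3 - <<'E'
from h import *
step(*at(B,.217,SY),.21,SY)
E
```

```text
pos [0.4097 0.0052 0.0872] [179.9795   0.034  176.7794] F [-0.0729  0.4508 -2.2699] open 0.017769822795643844
roll first -26.62 then travel [ -66.3  185.4 -122.8]
```

Emit:
{"api": "apply_moves", "payload": {"targets": [{"travel": [0, 0, -20], "roll": 0, "jaw": 10}, {"travel": [0, 0, -40], "roll": 0, "jaw": 10}, {"travel": [0, 0, -40], "roll": 0, "jaw": 10}, {"travel": [0, 0, -23], "roll": 0, "jaw": 10}, {"travel": [0, 0, 0], "roll": -6.65, "jaw": 10}, {"travel": [0, 0, 0], "roll": -6.65, "jaw": 10}, {"travel": [0, 0, 0], "roll": -6.65, "jaw": 10}, {"travel": [0, 0, 0], "roll": -6.65, "jaw": 10}]}}

```text
clock: 24.4
tool_pos: [0.4105, 0.0051, 0.2101]
orientation: [-180.0, 0.0, -156.4]
force: [-0.1, -0.2, -1.7]
opening: 0.0179
gripper_force: 30.0
```

Emit:
{"api": "apply_moves", "payload": {"targets": [{"travel": [-6, 15.4, 0], "roll": 0, "jaw": 10}, {"travel": [-10, 28, 0], "roll": 0, "jaw": 10}, {"travel": [-10, 28, 0], "roll": 0, "jaw": 10}, {"travel": [-10, 28, 0], "roll": 0, "jaw": 10}, {"travel": [-10, 28, 0], "roll": 0, "jaw": 10}, {"travel": [-10, 28, 0], "roll": 0, "jaw": 10}, {"travel": [-6, 20, 0], "roll": 0, "jaw": 10}, {"travel": [-4, 10, 0], "roll": 0, "jaw": 10}, {"travel": [0, 0, 0], "roll": 0, "jaw": 10}, {"travel": [0, 0, 0], "roll": 0, "jaw": 10}]}}

```text
clock: 25.4
tool_pos: [0.3971, 0.2011, 0.2097]
orientation: [-180.0, -0.0, -156.6]
force: [-0.3, -1.4, -2.0]
opening: 0.018
gripper_force: 30.0
```

```bash
python3 - <<'E'
from h import *
step(*at(B,.217,SY),.125,SY)
im=ctrl.snapshot('top');cv2.imwrite('pics/t8.png',im[:,:,::-1])
hs=cv2.cvtColor(im,cv2.COLOR_RGB2HSV);m=cv2.inRange(hs,(3,90,130),(20,255,255));m[:,:262]=0;m[:165]=0;m[260:]=0
n,l,s,c=cv2.connectedComponentsWithStats(m)
for i in range(1,n):
    if s[i][4]<100: continue
    ct=cv2.findContours((l==i).astype(np.uint8),cv2.RETR_EXTERNAL,cv2.CHAIN_APPROX_NONE)[0][0]
    w=ray('top',ct[:,0].astype(float),.039)[:,:2].astype(np.float32);r=cv2.minAreaRect(w*1000)
    print(s[i].tolist(),np.round(r[0],1),np.round(r[1],1),r[2])
E
```

```text
pos [0.3971 0.2011 0.2097] [-179.9789   -0.0418 -156.649 ] F [-0.3277 -1.4188 -2.0253] open 0.017997662327563016
roll first -0.05 then travel [ 0.   0.6 84.7]
[467, 165, 173, 95, 6674] [ 630.9 -663. ] [497.7 137.2] 51.86829376220703
[262, 167, 108, 12, 606] [721.2 -48. ] [ 27.2 272.5] 0.1309010535478592
[413, 169, 36, 23, 455] [ 705.7 -342.6] [57.8 89.7] 1.0170836448669434
[283, 189, 34, 38, 1140] [629.5  -9.3] [81.9 91.5] 87.30370330810547
[407, 202, 45, 5, 113] [ 642.9 -336.7] [ 10.4 112.7] 0.8441271185874939
[262, 208, 15, 23, 183] [599.2  67.5] [56.2 35.2] 1.1964765787124634
[420, 209, 59, 34, 632] [ 590.8 -389.6] [137.5  80.8] 58.08589172363281
[477, 229, 30, 26, 292] [ 556.5 -500.9] [79.4 55.6] 68.66314697265625
[265, 230, 18, 19, 176] [550.   53.4] [47.5 40.1] 27.481229782104492
[464, 250, 19, 10, 112] [ 514.9 -446.1] [22.8 46.7] 0.5528995394706726
```

Emit:
{"api": "apply_moves", "payload": {"targets": [{"travel": [0, 0.6, 15], "roll": 0, "jaw": 10}, {"travel": [0, 0, 30], "roll": 0, "jaw": 10}, {"travel": [0, 0, 25], "roll": 0, "jaw": 10}, {"travel": [0, 0, 14.7], "roll": 0, "jaw": 10}, {"travel": [0, 0, 0], "roll": 0, "jaw": 10}]}}

```text
clock: 25.95
tool_pos: [0.396, 0.2001, 0.1236]
orientation: [-179.9, -0.2, -156.7]
force: [-0.0, -0.7, -2.4]
opening: 0.0177
gripper_force: 30.0
```

Emit:
{"api": "apply_moves", "payload": {"targets": [{"travel": [-5, 0, 0], "roll": 0, "jaw": 10}, {"travel": [-12, 0, 0], "roll": 0, "jaw": 10}, {"travel": [-15, 0, 0], "roll": 0, "jaw": 10}, {"travel": [-15, 0, 0], "roll": 0, "jaw": 10}, {"travel": [-15, 0, 0], "roll": 0, "jaw": 10}, {"travel": [-15, 0, 0], "roll": 0, "jaw": 10}, {"travel": [-15, 0, 0], "roll": 0, "jaw": 10}, {"travel": [-9, 0, 0], "roll": 0, "jaw": 10}, {"travel": [-4, 0, 0], "roll": 0, "jaw": 10}, {"travel": [0, 0, 0], "roll": 0, "jaw": 10}]}}

```text
clock: 26.95
tool_pos: [0.4937, 0.2437, 0.1254]
orientation: [180.0, 0.0, -156.7]
force: [-0.5, -0.1, -2.3]
opening: 0.0177
gripper_force: 30.0
```

```bash
python3 - <<'E'
from h import *
step(*at(B,.112,SY),.125,SY)
E
```

```text
pos [0.4937 0.2437 0.1254] [ 179.9938    0.0143 -156.6786] F [-0.4722 -0.118  -2.2992] open 0.017678680367117942
roll first -0.08 then travel [ 0.6 -0.2  0.4]
```

Emit:
{"api": "apply_moves", "payload": {"targets": [{"travel": [0, 0, -4], "roll": 0, "jaw": 10}, {"travel": [0, 0, -3], "roll": 0, "jaw": 10}, {"travel": [0, 0, -3], "roll": 0, "jaw": 10}, {"travel": [0, 0, -3], "roll": 0, "jaw": 10}, {"travel": [0, 0, -3], "roll": 0, "jaw": 10}, {"travel": [0, 0, -4], "roll": 0, "jaw": 10}, {"travel": [0, 0, -2], "roll": 0, "jaw": 10}, {"travel": [0, 0, 0], "roll": 0, "jaw": 10}, {"travel": [0, 0, 0], "roll": 0, "jaw": 10}]}}

```text
clock: 27.85
tool_pos: [0.4931, 0.2435, 0.1472]
orientation: [180.0, -0.0, -156.7]
force: [-1.4, 0.3, -3.9]
opening: 0.0178
gripper_force: 30.0
```

Emit:
{"api": "apply_moves", "payload": {"targets": [{"travel": [4, 0, 0], "roll": 0, "jaw": 10}, {"travel": [9, 0, 0], "roll": 0, "jaw": 10}, {"travel": [14, 0, 0], "roll": 0, "jaw": 10}, {"travel": [14, 0, 0], "roll": 0, "jaw": 10}, {"travel": [14, 0, 0], "roll": 0, "jaw": 10}, {"travel": [14, 0, 0], "roll": 0, "jaw": 10}, {"travel": [9, 0, 0], "roll": 0, "jaw": 10}, {"travel": [5, 0, 0], "roll": 0, "jaw": 10}, {"travel": [2, 0, 0], "roll": 0, "jaw": 10}, {"travel": [0, 0, 0], "roll": 0, "jaw": 10}]}}

```text
clock: 28.85
tool_pos: [0.4152, 0.2101, 0.1475]
orientation: [180.0, 0.0, -156.6]
force: [0.6, -0.2, -3.7]
opening: 0.0177
gripper_force: 30.0
```

Emit:
{"api": "apply_moves", "payload": {"targets": [{"travel": [0, 0, -5], "roll": 2, "jaw": 10}, {"travel": [0, 0, -10], "roll": 3.5, "jaw": 10}, {"travel": [0, 0, -10], "roll": 3.5, "jaw": 10}, {"travel": [0, 0, -10], "roll": 3.5, "jaw": 10}, {"travel": [0, 0, -10], "roll": 3.5, "jaw": 10}, {"travel": [0, 0, -10], "roll": 3.5, "jaw": 10}, {"travel": [0, 0, -5], "roll": 3.5, "jaw": 10}, {"travel": [0, 0, -2], "roll": 2.5, "jaw": 10}, {"travel": [0, 0, 0], "roll": 1.1, "jaw": 10}, {"travel": [0, 0, 0], "roll": 0, "jaw": 10}]}}

```text
clock: 29.85
tool_pos: [0.4153, 0.21, 0.209]
orientation: [-180.0, -0.0, 176.7]
force: [0.0, 0.8, -3.4]
opening: 0.0178
gripper_force: 30.0
```

```bash
python3 - <<'E'
from h import *
step(*at(b1,.1115,BY),.21,BY)
E
```

```text
pos [0.4153 0.21   0.209 ] [-179.9886   -0.0128  176.743 ] F [ 0.0026  0.7673 -3.3949] open 0.017780254582796785
roll first 0.04 then travel [-115.3 -304.6   -1. ]
```

Emit:
{"api": "apply_moves", "payload": {"targets": [{"travel": [-2, -6, 0], "roll": 0, "jaw": 10}, {"travel": [-4, -12, 0], "roll": 0, "jaw": 10}, {"travel": [-6.5, -16.8, 0], "roll": 0, "jaw": 10}, {"travel": [-6.5, -16.8, 0], "roll": 0, "jaw": 10}, {"travel": [-6.5, -16.8, 0], "roll": 0, "jaw": 10}, {"travel": [-6.5, -16.8, 0], "roll": 0, "jaw": 10}, {"travel": [-6.5, -16.8, 0], "roll": 0, "jaw": 10}, {"travel": [-6.5, -16.8, 0], "roll": 0, "jaw": 10}, {"travel": [-6.5, -16.8, 0], "roll": 0, "jaw": 10}, {"travel": [-6.5, -16.8, 0], "roll": 0, "jaw": 10}]}}

```text
clock: 30.85
tool_pos: [0.4644, 0.0527, 0.2092]
orientation: [-180.0, -0.0, 176.8]
force: [0.2, 0.9, -4.2]
opening: 0.0176
gripper_force: 30.0
```

Emit:
{"api": "apply_moves", "payload": {"targets": [{"travel": [-6.5, -16.8, 0], "roll": 0, "jaw": 10}, {"travel": [-6.5, -16.8, 0], "roll": 0, "jaw": 10}, {"travel": [-6.5, -16.8, 0], "roll": 0, "jaw": 10}, {"travel": [-6.5, -16.8, 0], "roll": 0, "jaw": 10}, {"travel": [-6.5, -16.8, 0], "roll": 0, "jaw": 10}, {"travel": [-6.5, -16.8, 0], "roll": 0, "jaw": 10}, {"travel": [-6.5, -16.8, 0], "roll": 0, "jaw": 10}, {"travel": [-6.5, -16.8, 0], "roll": 0, "jaw": 10}, {"travel": [-3.5, -12, 0], "roll": 0, "jaw": 10}, {"travel": [-1.8, -5.8, 0], "roll": 0, "jaw": 10}]}}

```text
clock: 31.85
tool_pos: [0.5127, -0.1023, 0.209]
orientation: [-180.0, -0.0, 176.7]
force: [-0.8, 0.4, -4.3]
opening: 0.0181
gripper_force: 30.0
```

Emit:
{"api": "apply_moves", "payload": {"targets": [{"travel": [0, 0, 0], "roll": 0, "jaw": 10}, {"travel": [0, 0, 0], "roll": 0, "jaw": 10}, {"travel": [0, 0, 10], "roll": 0, "jaw": 10}, {"travel": [0, 0, 18], "roll": 0, "jaw": 10}, {"travel": [0, 0, 18], "roll": 0, "jaw": 10}, {"travel": [0, 0, 18], "roll": 0, "jaw": 10}, {"travel": [0, 0, 15], "roll": 0, "jaw": 10}, {"travel": [0, 0, 12], "roll": 0, "jaw": 10}, {"travel": [0, 0, 8], "roll": 0, "jaw": 10}, {"travel": [0, 0, 4], "roll": 0, "jaw": 10}]}}

```text
clock: 32.85
tool_pos: [0.5127, -0.1005, 0.1054]
orientation: [-180.0, -0.1, 176.8]
force: [0.1, 0.5, -3.5]
opening: 0.018
gripper_force: 30.0
```

```bash
python3 - <<'E'
from h import *
step(*at(b1,.1115,BY),.087,BY)
E
```

```text
pos [ 0.5127 -0.1005  0.1054] [-179.9889   -0.0539  176.7689] F [ 0.1148  0.5071 -3.4983] open 0.018016753926186284
roll first 0.07 then travel [-0.2 -0.2 18.4]
```

Emit:
{"api": "apply_moves", "payload": {"targets": [{"travel": [0, 0, 3], "roll": 0, "jaw": 10}, {"travel": [0, 0, 3], "roll": 0, "jaw": 10}, {"travel": [0, 0, 2], "roll": 0, "jaw": 10}, {"travel": [0, 0, 2], "roll": 0, "jaw": 10}, {"travel": [0, 0, 3], "roll": 0, "jaw": 10}, {"travel": [0, 0, 3], "roll": 0, "jaw": 10}, {"travel": [0, 0, 2.4], "roll": 0, "jaw": 10}, {"travel": [0, 0, 0], "roll": 0, "jaw": 10}, {"travel": [0, 0, 0], "roll": 0, "jaw": 10}]}}

```text
clock: 33.75
tool_pos: [0.513, -0.1008, 0.0879]
orientation: [-180.0, 0.0, 176.7]
force: [-0.2, 0.3, -2.8]
opening: 0.018
gripper_force: 30.0
```

Emit:
{"api": "apply_moves", "payload": {"targets": [{"travel": [5, 0, 0], "roll": 0, "jaw": 10}, {"travel": [12, 0, 0], "roll": 0, "jaw": 10}, {"travel": [16, 0, 0], "roll": 0, "jaw": 10}, {"travel": [16, 0, 0], "roll": 0, "jaw": 10}, {"travel": [16, 0, 0], "roll": 0, "jaw": 10}, {"travel": [16, 0, 0], "roll": 0, "jaw": 10}, {"travel": [16, 0, 0], "roll": 0, "jaw": 10}, {"travel": [10, 0, 0], "roll": 0, "jaw": 10}, {"travel": [4, 0, 0], "roll": 0, "jaw": 10}, {"travel": [0, 0, 0], "roll": 0, "jaw": 10}]}}

```text
clock: 34.75
tool_pos: [0.4019, -0.0944, 0.0882]
orientation: [180.0, 0.0, 176.8]
force: [0.9, 0.0, -2.1]
opening: 0.0175
gripper_force: 30.0
```

Emit:
{"api": "apply_moves", "payload": {"targets": [{"travel": [0, 0, -20], "roll": 0, "jaw": 10}, {"travel": [0, 0, -40], "roll": 0, "jaw": 10}, {"travel": [0, 0, -40], "roll": 0, "jaw": 10}, {"travel": [0, 0, -23], "roll": 0, "jaw": 10}, {"travel": [0, 0, 0], "roll": -6.65, "jaw": 10}, {"travel": [0, 0, 0], "roll": -6.65, "jaw": 10}, {"travel": [0, 0, 0], "roll": -6.65, "jaw": 10}, {"travel": [0, 0, 0], "roll": -6.65, "jaw": 10}, {"travel": [0, 0, 0], "roll": 0, "jaw": 10}]}}

```text
clock: 35.65
tool_pos: [0.4027, -0.0944, 0.2109]
orientation: [-180.0, 0.0, -156.6]
force: [-0.1, 0.5, -2.3]
opening: 0.0182
gripper_force: 30.0
```

```bash
python3 - <<'E'
from h import *
step(*at(A,.215,SY),.21,SY)
print(at(A,.215,SY),np.hypot(*at(A,.215,SY)))
E
```

```text
pos [ 0.4027 -0.0944  0.2109] [-179.9959    0.0086 -156.5611] F [-0.1408  0.4607 -2.3051] open 0.01819231001711929
roll first 0.04 then travel [-77.4 274.3   0.9]
(np.float64(0.36478275547794414), np.float64(0.18801320351352216)) 0.4103844823936435
```

Emit:
{"api": "apply_moves", "payload": {"targets": [{"travel": [-3, 12, 0], "roll": 0, "jaw": 10}, {"travel": [-6, 22, 0], "roll": 0, "jaw": 10}, {"travel": [-7.5, 27, 0], "roll": 0, "jaw": 10}, {"travel": [-7.5, 27, 0], "roll": 0, "jaw": 10}, {"travel": [-7.5, 27, 0], "roll": 0, "jaw": 10}, {"travel": [-7.5, 27, 0], "roll": 0, "jaw": 10}, {"travel": [-7.5, 27, 0], "roll": 0, "jaw": 10}, {"travel": [-7.5, 27, 0], "roll": 0, "jaw": 10}, {"travel": [-7.5, 27, 0], "roll": 0, "jaw": 10}, {"travel": [-7.5, 27, 0], "roll": 0, "jaw": 10}]}}

```text
clock: 36.65
tool_pos: [0.3664, 0.1639, 0.211]
orientation: [180.0, 0.0, -156.9]
force: [0.8, -0.2, -1.4]
opening: 0.018
gripper_force: 30.0
```

Emit:
{"api": "apply_moves", "payload": {"targets": [{"travel": [-6, 17, 0], "roll": 0, "jaw": 10}, {"travel": [-2.4, 7.3, 0], "roll": 0, "jaw": 10}, {"travel": [0, 0, 20], "roll": 0, "jaw": 10}, {"travel": [0, 0, 25], "roll": 0, "jaw": 10}, {"travel": [0, 0, 20], "roll": 0, "jaw": 10}, {"travel": [0, 0, 10], "roll": 0, "jaw": 10}, {"travel": [0, 0, 0], "roll": 0, "jaw": 10}, {"travel": [0, 0, 0], "roll": 0, "jaw": 10}]}}

```text
clock: 37.45
tool_pos: [0.365, 0.1883, 0.1365]
orientation: [-180.0, 0.0, -156.7]
force: [-0.7, 0.2, -2.1]
opening: 0.0181
gripper_force: 30.0
```

```bash
cat >> h.py <<'E'
def bays(tag):
    im=ctrl.snapshot('top');cv2.imwrite(f'pics/{tag}.png',im[:,:,::-1])
    hs=cv2.cvtColor(im,cv2.COLOR_RGB2HSV);m=cv2.inRange(hs,(3,90,130),(20,255,255));m[:,:278]=0;m[:,402:]=0;m[:182]=0;m[242:]=0
    n,l,s,c=cv2.connectedComponentsWithStats(m)
    for i in range(1,n):
        if s[i][4]<150: continue
        ct=cv2.findContours((l==i).astype(np.uint8),cv2.RETR_EXTERNAL,cv2.CHAIN_APPROX_NONE)[0][0]
        w=ray('top',ct[:,0].astype(float),.039)[:,:2].astype(np.float32);r=cv2.minAreaRect(w*1000)
        print('plate',s[i].tolist(),np.round(r[0],1),np.round(r[1],1),round(r[2],1))
E
python3 - <<'E'
from h import *
step(*at(A,.215,SY),.0855,SY); bays('t9')
# magnifier handle end from the first top view
print(ray('top',[(240/2.2857+130,258/2.2857+150)],.01))
E
```

```text
pos [0.365  0.1883 0.1365] [-179.9943    0.0278 -156.6991] F [-0.6669  0.1981 -2.1291] open 0.018131863481714295
roll first -0.1 then travel [ 0.3 -0.1 51. ]
plate [283, 189, 34, 38, 1143] [629.6  -9.2] [82.  91.2] 86.8
plate [322, 192, 35, 38, 1126] [ 624.4 -108.4] [81.7 91.8] 86.0
[[0.4906 0.153  0.01  ]]
```

Emit:
{"api": "apply_moves", "payload": {"targets": [{"travel": [0, 0, 15], "roll": 0, "jaw": 10}, {"travel": [0, 0, 18], "roll": 0, "jaw": 10}, {"travel": [0, 0, 12], "roll": 0, "jaw": 10}, {"travel": [0, 0, 6], "roll": 0, "jaw": 10}, {"travel": [0, 0, 0], "roll": 0, "jaw": 10}, {"travel": [0, 0, 0], "roll": 0, "jaw": 10}]}}

```text
clock: 38.1
tool_pos: [0.365, 0.1885, 0.0856]
orientation: [180.0, 0.1, -156.6]
force: [0.4, 1.1, -2.5]
opening: 0.018
gripper_force: 30.0
```

Emit:
{"api": "apply_moves", "payload": {"targets": [{"travel": [-5, 0, 0], "roll": 0, "jaw": 10}, {"travel": [-10, 0, 0], "roll": 0, "jaw": 10}, {"travel": [-10, 0, 0], "roll": 0, "jaw": 10}, {"travel": [-3, 0, 0], "roll": 0, "jaw": 10}, {"travel": [0, 0, 0], "roll": 0, "jaw": 10}]}}

```text
clock: 38.6
tool_pos: [0.3909, 0.1994, 0.0847]
orientation: [-180.0, -0.0, -156.7]
force: [-0.0, -0.4, -2.3]
opening: 0.0178
gripper_force: 30.0
```

```bash
python3 - <<'E'
from h import *
step(*at(A,.112,SY),.0855,SY)
E
```

```text
pos [0.3909 0.1994 0.0847] [-179.9903   -0.0135 -156.6951] F [-0.0113 -0.4207 -2.3239] open 0.017807974495683148
roll first -0.1 then travel [-74.6  -0.1  -0.8]
```

Emit:
{"api": "apply_moves", "payload": {"targets": [{"travel": [-6, 0, 0], "roll": 0, "jaw": 10}, {"travel": [-12, 0, 0], "roll": 0, "jaw": 10}, {"travel": [-13, 0, 0], "roll": 0, "jaw": 10}, {"travel": [-13, 0, 0], "roll": 0, "jaw": 10}, {"travel": [-13, 0, 0], "roll": 0, "jaw": 10}, {"travel": [-11, 0, 0], "roll": 0, "jaw": 10}, {"travel": [-6, 0, 0], "roll": 0, "jaw": 10}, {"travel": [0, 0, 0], "roll": 0, "jaw": 10}, {"travel": [0, 0, 0], "roll": 0, "jaw": 10}]}}

```text
clock: 39.5
tool_pos: [0.4578, 0.2281, 0.0846]
orientation: [-180.0, -0.0, -156.7]
force: [-0.3, 0.1, -2.2]
opening: 0.018
gripper_force: 30.0
```

```bash
python3 - <<'E'
from h import *
step(*at(A,.112,SY),.0855,SY)
E
```

```text
pos [0.4578 0.2281 0.0846] [-179.9891   -0.0483 -156.68  ] F [-0.3391  0.074  -2.2138] open 0.01796534718869728
roll first -0.08 then travel [-1.7  0.2 -0.9]
```

Emit:
{"api": "apply_moves", "payload": {"targets": [{"travel": [0, 0, -3], "roll": 0, "jaw": 10}, {"travel": [0, 0, -3], "roll": 0, "jaw": 10}, {"travel": [0, 0, -3], "roll": 0, "jaw": 10}, {"travel": [0, 0, -3], "roll": 0, "jaw": 10}, {"travel": [0, 0, -3], "roll": 0, "jaw": 10}, {"travel": [0, 0, -3], "roll": 0, "jaw": 10}, {"travel": [0, 0, -2], "roll": 0, "jaw": 10}, {"travel": [0, 0, 0], "roll": 0, "jaw": 10}, {"travel": [0, 0, 0], "roll": 0, "jaw": 10}]}}

```text
clock: 40.4
tool_pos: [0.4581, 0.2284, 0.1048]
orientation: [180.0, -0.0, -156.7]
force: [0.3, -0.6, -3.9]
opening: 0.0182
gripper_force: 30.0
```

Emit:
{"api": "apply_moves", "payload": {"targets": [{"travel": [4, 0, 0], "roll": 0, "jaw": 10}, {"travel": [9, 0, 0], "roll": 0, "jaw": 10}, {"travel": [14, 0, 0], "roll": 0, "jaw": 10}, {"travel": [14, 0, 0], "roll": 0, "jaw": 10}, {"travel": [14, 0, 0], "roll": 0, "jaw": 10}, {"travel": [14, 0, 0], "roll": 0, "jaw": 10}, {"travel": [9, 0, 0], "roll": 0, "jaw": 10}, {"travel": [5, 0, 0], "roll": 0, "jaw": 10}, {"travel": [2, 0, 0], "roll": 0, "jaw": 10}, {"travel": [0, 0, 0], "roll": 0, "jaw": 10}]}}

```text
clock: 41.4
tool_pos: [0.3802, 0.1951, 0.105]
orientation: [180.0, 0.0, -156.6]
force: [0.5, -0.2, -2.5]
opening: 0.0176
gripper_force: 30.0
```

Emit:
{"api": "apply_moves", "payload": {"targets": [{"travel": [0, 0, -5], "roll": 0, "jaw": 10}, {"travel": [0, 0, -10], "roll": 0, "jaw": 10}, {"travel": [0, 0, -13], "roll": 0, "jaw": 10}, {"travel": [0, 0, -13], "roll": 0, "jaw": 10}, {"travel": [0, 0, -13], "roll": 0, "jaw": 10}, {"travel": [0, 0, -13], "roll": 0, "jaw": 10}, {"travel": [0, 0, -13], "roll": 0, "jaw": 10}, {"travel": [0, 0, -13], "roll": 0, "jaw": 10}, {"travel": [0, 0, -8], "roll": 0, "jaw": 10}, {"travel": [0, 0, -4], "roll": 0, "jaw": 10}]}}

```text
clock: 42.4
tool_pos: [0.3805, 0.1951, 0.211]
orientation: [180.0, 0.1, -156.7]
force: [-0.1, -0.4, -3.7]
opening: 0.0179
gripper_force: 30.0
```

Emit:
{"api": "apply_moves", "payload": {"targets": [{"travel": [0, 0, 0], "roll": 2, "jaw": 10}, {"travel": [0, 0, 0], "roll": 3.5, "jaw": 10}, {"travel": [0, 0, 0], "roll": 3.5, "jaw": 10}, {"travel": [0, 0, 0], "roll": 3.5, "jaw": 10}, {"travel": [0, 0, 0], "roll": 3.5, "jaw": 10}, {"travel": [0, 0, 0], "roll": 3.5, "jaw": 10}, {"travel": [0, 0, 0], "roll": 3.5, "jaw": 10}, {"travel": [0, 0, 0], "roll": 2.5, "jaw": 10}, {"travel": [0, 0, 0], "roll": 1.1, "jaw": 10}, {"travel": [0, 0, 0], "roll": 0, "jaw": 10}]}}

```text
clock: 43.4
tool_pos: [0.38, 0.1947, 0.2097]
orientation: [-180.0, -0.0, 176.8]
force: [-0.6, -0.6, -3.3]
opening: 0.0179
gripper_force: 30.0
```

```bash
python3 - <<'E'
from h import *
step(*at(b2,.1135,BY),.21,BY)
E
```

```text
pos [0.38   0.1947 0.2097] [-179.9782   -0.0225  176.7505] F [-0.6326 -0.5731 -3.2808] open 0.017862188282016883
roll first 0.05 then travel [-147.6 -387.3   -0.3]
```

Emit:
{"api": "apply_moves", "payload": {"targets": [{"travel": [-2.3, -6, 0], "roll": 0, "jaw": 10}, {"travel": [-4.6, -12, 0], "roll": 0, "jaw": 10}, {"travel": [-6.4, -16.7, 0], "roll": 0, "jaw": 10}, {"travel": [-6.4, -16.7, 0], "roll": 0, "jaw": 10}, {"travel": [-6.4, -16.7, 0], "roll": 0, "jaw": 10}, {"travel": [-6.4, -16.7, 0], "roll": 0, "jaw": 10}, {"travel": [-6.4, -16.7, 0], "roll": 0, "jaw": 10}, {"travel": [-6.4, -16.7, 0], "roll": 0, "jaw": 10}, {"travel": [-6.4, -16.7, 0], "roll": 0, "jaw": 10}, {"travel": [-6.4, -16.7, 0], "roll": 0, "jaw": 10}]}}

```text
clock: 44.4
tool_pos: [0.4295, 0.0384, 0.2099]
orientation: [-180.0, -0.0, 176.8]
force: [0.1, 0.9, -3.0]
opening: 0.0179
gripper_force: 30.0
```

Emit:
{"api": "apply_moves", "payload": {"targets": [{"travel": [-6.4, -16.7, 0], "roll": 0, "jaw": 10}, {"travel": [-6.4, -16.7, 0], "roll": 0, "jaw": 10}, {"travel": [-6.4, -16.7, 0], "roll": 0, "jaw": 10}, {"travel": [-6.4, -16.7, 0], "roll": 0, "jaw": 10}, {"travel": [-6.4, -16.7, 0], "roll": 0, "jaw": 10}, {"travel": [-6.4, -16.7, 0], "roll": 0, "jaw": 10}, {"travel": [-6.4, -16.7, 0], "roll": 0, "jaw": 10}, {"travel": [-6.4, -16.7, 0], "roll": 0, "jaw": 10}, {"travel": [-6.4, -16.7, 0], "roll": 0, "jaw": 10}, {"travel": [-6.4, -16.7, 0], "roll": 0, "jaw": 10}]}}

```text
clock: 45.4
tool_pos: [0.4835, -0.132, 0.2098]
orientation: [-180.0, -0.0, 176.7]
force: [0.7, -0.2, -2.7]
opening: 0.0179
gripper_force: 30.0
```

Emit:
{"api": "apply_moves", "payload": {"targets": [{"travel": [-6.4, -16.7, 0], "roll": 0, "jaw": 10}, {"travel": [-6.4, -16.7, 0], "roll": 0, "jaw": 10}, {"travel": [-6.4, -16.7, 0], "roll": 0, "jaw": 10}, {"travel": [-4.3, -12.4, 0], "roll": 0, "jaw": 10}, {"travel": [-2, -6.2, 0], "roll": 0, "jaw": 10}, {"travel": [0, 0, 0], "roll": 0, "jaw": 10}, {"travel": [0, 0, 0], "roll": 0, "jaw": 10}, {"travel": [0, 0, 10], "roll": 0, "jaw": 10}, {"travel": [0, 0, 18], "roll": 0, "jaw": 10}, {"travel": [0, 0, 18], "roll": 0, "jaw": 10}]}}

```text
clock: 46.4
tool_pos: [0.5054, -0.1995, 0.1631]
orientation: [180.0, 0.0, 176.8]
force: [0.3, -0.5, -4.0]
opening: 0.0178
gripper_force: 30.0
```

Emit:
{"api": "apply_moves", "payload": {"targets": [{"travel": [0, 0, 18], "roll": 0, "jaw": 10}, {"travel": [0, 0, 15], "roll": 0, "jaw": 10}, {"travel": [0, 0, 12], "roll": 0, "jaw": 10}, {"travel": [0, 0, 8], "roll": 0, "jaw": 10}, {"travel": [0, 0, 4], "roll": 0, "jaw": 10}, {"travel": [0, 0, 0], "roll": 0, "jaw": 10}]}}

```text
clock: 47.0
tool_pos: [0.5054, -0.2001, 0.1065]
orientation: [-180.0, -0.0, 176.8]
force: [0.7, 0.6, -3.4]
opening: 0.0177
gripper_force: 30.0
```

```bash
python3 - <<'E'
from h import *
step(*at(b2,.1135,BY),.087,BY)
E
```

```text
pos [ 0.5054 -0.2001  0.1065] [-179.9976   -0.0337  176.7613] F [ 0.6646  0.6108 -3.42  ] open 0.017700627203701663
roll first 0.06 then travel [ 0.3 -0.4 19.5]
```

Emit:
{"api": "apply_moves", "payload": {"targets": [{"travel": [0, 0, 4], "roll": 0, "jaw": 10}, {"travel": [0, 0, 3], "roll": 0, "jaw": 10}, {"travel": [0, 0, 2], "roll": 0, "jaw": 10}, {"travel": [0, 0, 2], "roll": 0, "jaw": 10}, {"travel": [0, 0, 3], "roll": 0, "jaw": 10}, {"travel": [0, 0, 3], "roll": 0, "jaw": 10}, {"travel": [0, 0, 2.5], "roll": 0, "jaw": 10}, {"travel": [0, 0, 0], "roll": 0, "jaw": 10}, {"travel": [0, 0, 0], "roll": 0, "jaw": 10}]}}

```text
clock: 47.9
tool_pos: [0.5055, -0.2003, 0.0873]
orientation: [-180.0, -0.0, 176.7]
force: [0.5, 0.4, -2.2]
opening: 0.0177
gripper_force: 30.0
```

Emit:
{"api": "apply_moves", "payload": {"targets": [{"travel": [5, 0, 0], "roll": 0, "jaw": 10}, {"travel": [12, 0, 0], "roll": 0, "jaw": 10}, {"travel": [16, 0, 0], "roll": 0, "jaw": 10}, {"travel": [16, 0, 0], "roll": 0, "jaw": 10}, {"travel": [16, 0, 0], "roll": 0, "jaw": 10}, {"travel": [16, 0, 0], "roll": 0, "jaw": 10}, {"travel": [16, 0, 0], "roll": 0, "jaw": 10}, {"travel": [9, 0, 0], "roll": 0, "jaw": 10}, {"travel": [4, 0, 0], "roll": 0, "jaw": 10}, {"travel": [0, 0, 0], "roll": 0, "jaw": 10}]}}

```text
clock: 48.9
tool_pos: [0.3955, -0.194, 0.0877]
orientation: [180.0, 0.0, 176.7]
force: [-0.2, -0.8, -2.7]
opening: 0.0179
gripper_force: 30.0
```

Emit:
{"api": "apply_moves", "payload": {"targets": [{"travel": [0, 0, -20], "roll": 0, "jaw": 10}, {"travel": [0, 0, -40], "roll": 0, "jaw": 10}, {"travel": [0, 0, -40], "roll": 0, "jaw": 10}, {"travel": [0, 0, -13], "roll": 0, "jaw": 10}, {"travel": [0, 0, 0], "roll": -8, "jaw": 10}, {"travel": [0, 0, 0], "roll": -8, "jaw": 10}, {"travel": [0, 0, 0], "roll": -8, "jaw": 10}, {"travel": [0, 0, 0], "roll": -8, "jaw": 10}, {"travel": [0, 0, 0], "roll": -8, "jaw": 10}, {"travel": [0, 0, 0], "roll": -8, "jaw": 10}]}}

```text
clock: 49.9
tool_pos: [0.3963, -0.194, 0.2004]
orientation: [-180.0, 0.0, -134.9]
force: [-0.2, -0.6, -2.8]
opening: 0.0177
gripper_force: 30.0
```

Emit:
{"api": "apply_moves", "payload": {"targets": [{"travel": [0, 0, 0], "roll": -8, "jaw": 10}, {"travel": [0, 0, 0], "roll": -8, "jaw": 10}, {"travel": [0, 0, 0], "roll": -8, "jaw": 10}, {"travel": [0, 0, 0], "roll": -8, "jaw": 10}, {"travel": [0, 0, 0], "roll": 0, "jaw": 10}, {"travel": [0, 0, 0], "roll": 0, "jaw": 10}]}}

```text
clock: 50.5
tool_pos: [0.396, -0.194, 0.2003]
orientation: [180.0, -0.0, -103.5]
force: [0.9, 0.4, -2.9]
opening: 0.0175
gripper_force: 30.0
```

```bash
python3 - <<'E'
from h import *
step(*at((.4266,-.0718),.0645,76.8),.12,76.8)
bays('t10')
E
```

```text
pos [ 0.396  -0.194   0.2003] [ 179.9962   -0.0008 -103.4897] F [ 0.8596  0.4127 -2.9408] open 0.017523030188860114
roll first -0.29 then travel [-61.4  -1.9  80.3]
plate [283, 189, 34, 38, 1142] [629.4  -9.3] [81.8 91.6] 87.5
plate [322, 192, 35, 38, 1127] [ 624.3 -108.4] [81.9 91.8] 86.2
plate [362, 194, 34, 39, 1127] [ 617.8 -208.4] [81.1 91.5] 85.0
```

Emit:
{"api": "apply_moves", "payload": {"targets": [{"travel": [-15, -0.5, 0], "roll": -0.3, "jaw": 10}, {"travel": [-25, -0.7, 10], "roll": 0, "jaw": 10}, {"travel": [-21.4, -0.7, 30], "roll": 0, "jaw": 10}, {"travel": [0, 0, 30], "roll": 0, "jaw": 10}, {"travel": [0, 0, 25], "roll": 0, "jaw": 10}, {"travel": [0, 0, 15], "roll": 0, "jaw": 10}, {"travel": [0, 0, 10], "roll": 0, "jaw": 10}, {"travel": [0, 0, 0], "roll": 0, "jaw": 10}, {"travel": [0, 0, 0], "roll": 0, "jaw": 10}]}}

```text
clock: 51.45
tool_pos: [0.4119, -0.1347, 0.0808]
orientation: [-180.0, -0.0, -103.0]
force: [-0.1, -0.8, -2.2]
opening: 0.0179
gripper_force: 30.0
```

```bash
python3 - <<'E'
from h import *
step(*at((.4266,-.0718),.0645,76.8),.068,76.8)
E
```

```text
pos [ 0.4119 -0.1347  0.0808] [-179.971    -0.0014 -103.0006] F [-0.139  -0.8331 -2.2099] open 0.01785309395815567
roll first 0.2 then travel [-0.1  0.  12.8]
```

Emit:
{"api": "apply_moves", "payload": {"targets": [{"travel": [0, 0, 5], "roll": 0, "jaw": 10}, {"travel": [0, 0, 3], "roll": 0, "jaw": 10}, {"travel": [0, 0, 2], "roll": 0, "jaw": 10}, {"travel": [0, 0, 1], "roll": 0, "jaw": 10}, {"travel": [0, 0, 1], "roll": 0, "jaw": 10}, {"travel": [0, 0, 0], "roll": 0, "jaw": 10}, {"travel": [0, 0, 0], "roll": 0, "jaw": 10}]}}

```text
clock: 52.15
tool_pos: [0.4114, -0.1346, 0.0684]
orientation: [-180.0, 0.0, -103.0]
force: [-0.2, -0.8, -2.7]
opening: 0.0178
gripper_force: 30.0
```

Emit:
{"api": "apply_moves", "payload": {"targets": [{"travel": [0, 0, 0.5], "roll": 0, "jaw": 10}, {"travel": [0, 0, 0.5], "roll": 0, "jaw": 10}, {"travel": [0, 0, 0], "roll": 0, "jaw": 10}, {"travel": [0, 0, 0], "roll": 0, "jaw": 10}]}}

```text
clock: 52.55
tool_pos: [0.4115, -0.1346, 0.0677]
orientation: [-180.0, 0.0, -102.9]
force: [-2.9, 2.3, 5.9]
opening: 0.0178
gripper_force: 30.0
```

Emit:
{"api": "apply_moves", "payload": {"targets": [{"travel": [0, 0, 0], "roll": 0, "jaw": 30}, {"travel": [0, 0, 0], "roll": 0, "jaw": 60}, {"travel": [0, 0, 0], "roll": 0, "jaw": 87}, {"travel": [0, 0, 0], "roll": 0, "jaw": 87}, {"travel": [0, 0, 0], "roll": 0, "jaw": 87}, {"travel": [0, 0, 0], "roll": 0, "jaw": 87}, {"travel": [0, 0, 0], "roll": 0, "jaw": 87}, {"travel": [0, 0, 0], "roll": 0, "jaw": 87}, {"travel": [0, 0, -10], "roll": 0, "jaw": 87}, {"travel": [0, 0, -20], "roll": 0, "jaw": 87}]}}

```text
clock: 53.55
tool_pos: [0.4103, -0.1347, 0.0971]
orientation: [179.8, -0.1, -103.0]
force: [-0.1, -0.1, 0.6]
opening: 0.0861
gripper_force: 0.0
```

Emit:
{"api": "apply_moves", "payload": {"targets": [{"travel": [0, 0, -40], "roll": 0, "jaw": 87}, {"travel": [0, 0, -40], "roll": 0, "jaw": 87}, {"travel": [0, 0, -40], "roll": 0, "jaw": 87}, {"travel": [0, 0, -40], "roll": -7.7, "jaw": 87}, {"travel": [0, 0, 0], "roll": -7.7, "jaw": 87}, {"travel": [0, 0, 0], "roll": -7.7, "jaw": 87}, {"travel": [0, 0, 0], "roll": 0, "jaw": 87}]}}

```text
clock: 54.25
tool_pos: [0.4112, -0.1346, 0.2584]
orientation: [-179.9, -0.0, -79.7]
force: [-0.3, 0.2, -0.5]
opening: 0.0867
gripper_force: 0.0
```

```bash
python3 - <<'E'
from h import *
step(.5135,-.3905,.25,100)
E
```

```text
pos [ 0.4112 -0.1346  0.2584] [-179.9179   -0.0012  -79.7421] F [-0.3159  0.2466 -0.4561] open 0.08673328312011121
roll first 0.26 then travel [269.8 -56.3   8.4]
```

Emit:
{"api": "apply_moves", "payload": {"targets": [{"travel": [20, -4, 0], "roll": 0.3, "jaw": 87}, {"travel": [40, -8.3, 0], "roll": 0, "jaw": 87}, {"travel": [40, -8.3, 0], "roll": 0, "jaw": 87}, {"travel": [40, -8.3, 0], "roll": 0, "jaw": 87}, {"travel": [40, -8.3, 0], "roll": 0, "jaw": 87}, {"travel": [40, -8.3, 0], "roll": 0, "jaw": 87}, {"travel": [30, -6.5, 0], "roll": 0, "jaw": 87}, {"travel": [19.8, -4.3, 0], "roll": 0, "jaw": 87}, {"travel": [0, 0, 0], "roll": 0, "jaw": 87}, {"travel": [0, 0, 0], "roll": 0, "jaw": 87}]}}

```text
clock: 55.25
tool_pos: [0.5126, -0.3909, 0.2567]
orientation: [179.9, 0.1, -80.4]
force: [-0.3, -0.1, 0.3]
opening: 0.087
gripper_force: 0.0
```

```bash
python3 - <<'E'
from h import *
step(.5140,-.3905,.101,100)
E
```

```text
pos [ 0.5126 -0.3909  0.2567] [179.921    0.0557 -80.3707] F [-0.3496 -0.0998  0.3486] open 0.08701440362141002
roll first -0.37 then travel [ -0.1  -1.4 155.7]
```

Emit:
{"api": "apply_moves", "payload": {"targets": [{"travel": [0, -1.4, 15], "roll": -0.3, "jaw": 87}, {"travel": [0, 0, 25], "roll": 0, "jaw": 87}, {"travel": [0, 0, 25], "roll": 0, "jaw": 87}, {"travel": [0, 0, 25], "roll": 0, "jaw": 87}, {"travel": [0, 0, 25], "roll": 0, "jaw": 87}, {"travel": [0, 0, 20], "roll": 0, "jaw": 87}, {"travel": [0, 0, 14], "roll": 0, "jaw": 87}, {"travel": [0, 0, 6], "roll": 0, "jaw": 87}, {"travel": [0, 0, 0], "roll": 0, "jaw": 87}, {"travel": [0, 0, 0], "roll": 0, "jaw": 87}]}}

```text
clock: 56.25
tool_pos: [0.515, -0.3906, 0.1034]
orientation: [-179.9, -0.1, -79.8]
force: [0.2, 0.3, -0.4]
opening: 0.0873
gripper_force: 0.0
```

Emit:
{"api": "apply_moves", "payload": {"targets": [{"travel": [0, 0, 0], "roll": 0, "jaw": 60}, {"travel": [0, 0, 0], "roll": 0, "jaw": 50}, {"travel": [0, 0, 0], "roll": 0, "jaw": 46}, {"travel": [0, 0, 0], "roll": 0, "jaw": 43}, {"travel": [0, 0, 0], "roll": 0, "jaw": 40}, {"travel": [0, 0, 0], "roll": 0, "jaw": 36}, {"travel": [0, 0, 0], "roll": 0, "jaw": 36}, {"travel": [0, 0, 0], "roll": 0, "jaw": 36}, {"travel": [0, 0, 0], "roll": 0, "jaw": 36}, {"travel": [0, 0, 0], "roll": 0, "jaw": 36}]}}

```text
clock: 57.25
tool_pos: [0.515, -0.3905, 0.1024]
orientation: [-180.0, -0.0, -79.8]
force: [2.3, 2.1, 1.8]
opening: 0.0379
gripper_force: 30.0
```

Emit:
{"api": "apply_moves", "payload": {"targets": [{"travel": [0, 0, 0], "roll": 0, "jaw": 36}, {"travel": [0, 0, 0], "roll": 0, "jaw": 36}, {"travel": [0, 0, 0], "roll": 0, "jaw": 36}, {"travel": [0, 0, 0], "roll": 0, "jaw": 36}, {"travel": [0, 0, 0], "roll": 0, "jaw": 36}, {"travel": [0, 0, 0], "roll": 0, "jaw": 36}, {"travel": [0, 0, 0], "roll": 0, "jaw": 36}, {"travel": [0, 0, 0], "roll": 0, "jaw": 36}, {"travel": [0, 0, 0], "roll": 0, "jaw": 36}, {"travel": [0, 0, 0], "roll": 0, "jaw": 36}]}}

```text
clock: 58.25
tool_pos: [0.515, -0.3904, 0.1024]
orientation: [-179.9, -0.0, -79.8]
force: [4.7, 3.2, -0.4]
opening: 0.038
gripper_force: 30.0
```

Emit:
{"api": "apply_moves", "payload": {"targets": [{"travel": [0, 0, 0], "roll": 0, "jaw": 36}, {"travel": [0, 0, 0], "roll": 0, "jaw": 36}, {"travel": [0, 0, 0], "roll": 0, "jaw": 36}, {"travel": [0, 0, 0], "roll": 0, "jaw": 36}, {"travel": [0, 0, 0], "roll": 0, "jaw": 36}, {"travel": [0, 0, 0], "roll": 0, "jaw": 36}, {"travel": [0, 0, 0], "roll": 0, "jaw": 36}, {"travel": [0, 0, 0], "roll": 0, "jaw": 36}, {"travel": [0, 0, 0], "roll": 0, "jaw": 36}, {"travel": [0, 0, 0], "roll": 0, "jaw": 36}]}}

```text
clock: 59.25
tool_pos: [0.515, -0.3904, 0.1024]
orientation: [-180.0, -0.0, -79.8]
force: [4.0, 2.4, 0.5]
opening: 0.0383
gripper_force: 30.0
```

Emit:
{"api": "apply_moves", "payload": {"targets": [{"travel": [0, 0, 0], "roll": 0, "jaw": 87}, {"travel": [0, 0, 0], "roll": 0, "jaw": 87}, {"travel": [0, 0, 0], "roll": 0, "jaw": 87}, {"travel": [0, 0, 0], "roll": 0, "jaw": 87}, {"travel": [0, 0, 0], "roll": 0, "jaw": 87}, {"travel": [0, 0, 0], "roll": 0, "jaw": 87}, {"travel": [0, 0, -20], "roll": 0, "jaw": 87}, {"travel": [0, 0, -40], "roll": 0, "jaw": 87}, {"travel": [0, 0, -40], "roll": 0, "jaw": 87}, {"travel": [0, 0, -50], "roll": 0, "jaw": 87}]}}

```text
clock: 60.25
tool_pos: [0.5141, -0.39, 0.2529]
orientation: [179.9, 0.1, -79.8]
force: [1.3, -1.3, -1.2]
opening: 0.0869
gripper_force: 0.0
```

```bash
python3 - <<'E'
from h import *
step(.4988,-.0641,.3424,88.2)
E
```

```text
pos [ 0.5141 -0.39    0.2529] [179.9271   0.0709 -79.849 ] F [ 1.3462 -1.3115 -1.2214] open 0.08691717328131952
roll first 11.95 then travel [-325.3   25.5  -89.5]
```

Now back over the scanner and pad for the final check of lifter and plates.

Emit:
{"api": "apply_moves", "payload": {"targets": [{"travel": [0, 0, 0], "roll": 6, "jaw": 87}, {"travel": [0, 0, 0], "roll": 6, "jaw": 87}, {"travel": [-40.7, 3.2, -11.2], "roll": 0, "jaw": 87}, {"travel": [-40.7, 3.2, -11.2], "roll": 0, "jaw": 87}, {"travel": [-40.7, 3.2, -11.2], "roll": 0, "jaw": 87}, {"travel": [-40.7, 3.2, -11.2], "roll": 0, "jaw": 87}, {"travel": [-40.7, 3.2, -11.2], "roll": 0, "jaw": 87}, {"travel": [-40.7, 3.2, -11.2], "roll": 0, "jaw": 87}, {"travel": [-40.7, 3.2, -11.2], "roll": 0, "jaw": 87}, {"travel": [-40.7, 3.2, -11.2], "roll": 0, "jaw": 87}]}}

```text
clock: 61.25
tool_pos: [0.4993, -0.0625, 0.3431]
orientation: [-179.9, 0.0, -91.8]
force: [0.6, 0.8, 0.5]
opening: 0.0871
gripper_force: 0.0
```

Emit:
{"api": "apply_moves", "payload": {"targets": [{"travel": [0, 0, 0], "roll": 0, "jaw": 87}, {"travel": [0, 0, 0], "roll": 0, "jaw": 87}]}}

```text
clock: 61.45
tool_pos: [0.4997, -0.0632, 0.3427]
orientation: [-179.9, 0.0, -91.7]
force: [0.2, -0.0, -0.2]
opening: 0.0868
gripper_force: 0.0
```

```bash
python3 - <<'E'
from h import *
o=ctrl.get_obs();M=T(o);np.save('pics/w11.npy',M);print(o['tool_pos'])
im=ctrl.snapshot('wrist')[:,:,::-1]
cv2.imwrite('pics/w11.png',im)
cv2.imwrite('pics/w11c.png',cv2.resize(im[0:300,90:490],(800,600),interpolation=cv2.INTER_CUBIC))
E
```

```text
[ 0.4997 -0.0632  0.3427]
```

View pics/w11c.png

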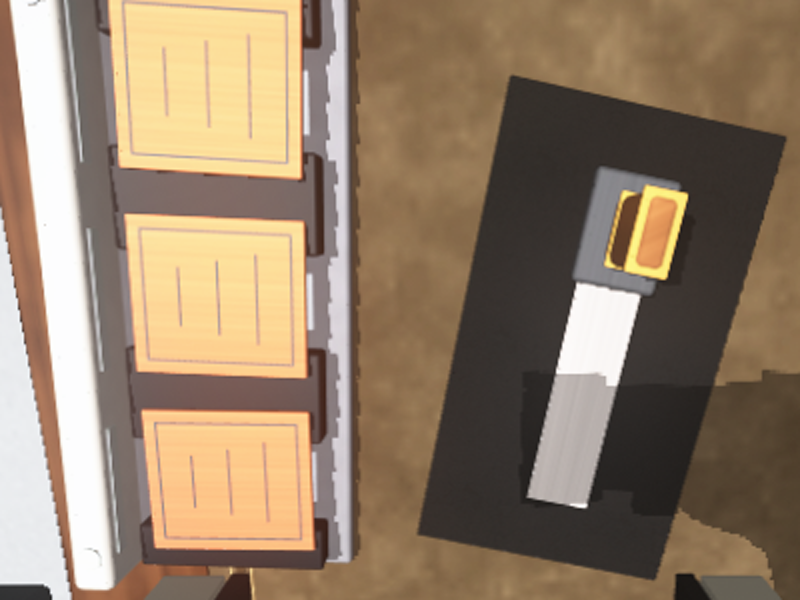

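```bash
python3 - <<'E'
from h import *
M=np.load('pics/w11.npy')
W=lambda p,z: ray('wrist',[(x/2+90,y/2) for x,y in p],z,M)
an=lambda d:np.degrees(np.arctan2(d[1],d[0]))
tip=W([(528,500),(587,507)],.006).mean(0);f=W([(600,168),(682,186),(655,294),(573,277)],.017).mean(0)
d=(tip-f)[:2];print('tip',tip,'foot',f,np.linalg.norm(d),an(d),'mid',f[:2]+.065*d/np.linalg.norm(d))
p=W([(512,76),(785,137),(655,580),(418,535)],.003);print('pad',p.mean(0),an(p[3]-p[0]))
for q in [[(126,215),(303,221),(306,378),(137,371)],[(142,411),(309,412),(313,550),(153,548)],[(110,0),(301,8),(302,180),(119,166)]]:
    w=W(q,.039);print('plate',w.mean(0),an(w[0]-w[1]),an(w[3]-w[2]))
bays('t11'); 
o=proj('top',[[.4067,.244,.01]]);print(o)
a=cv2.imread('pics/top0.png').astype(int);b=cv2.imread('pics/t11.png').astype(int)
D=(abs(a-b).max(2)>60).astype(np.uint8)
for n,(x,y) in dict(ink=(257,184),mag=(198,296),magh=(225,273),comp=(430,227),coast=(466,195),grip=(448,257)).items(): print(n,D[y-18:y+18,x-18:x+18].sum())
E
```

```text
tip [0.4447 0.0192 0.006 ] foot [ 0.4096 -0.1353  0.017 ] 0.1584211658535519 77.18288640720932 mid [ 0.424  -0.0719]
pad [ 0.427  -0.0714  0.003 ] 76.61109290801839
plate [ 0.6242 -0.1088  0.039 ] -3.325935666586843 -3.964270683836707
plate [ 0.6294 -0.0096  0.039 ] -1.9377530826895932 -2.443385437188197
plate [ 0.6176 -0.2065  0.039 ] -3.4789320380069984 -5.5760527242287
plate [362, 195, 34, 38, 1038] [ 618.  -209.1] [80.3 91.3] 84.3
[[197.8172 295.6806]]
ink 92
mag 272
magh 310
comp 0
coast 0
grip 0
```

```bash
python3 - <<'E'
from h import *
s=ctrl.snapshot('scene');a=cv2.imread('pics/scene0.png');b=s[:,:,::-1]
c=lambda i:cv2.resize(i[150:430,80:440],(400,311));
t=cv2.imread('pics/t11.png')[150:330,130:480]
top=np.hstack([c(a),c(b)]);bot=np.hstack([cv2.resize(cv2.imread('pics/top0.png')[150:330,130:480],(400,206)),cv2.resize(t,(400,206))])
cv2.imwrite('pics/fin.png',np.vstack([top,bot]))
E
```

```text
(no output)
```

View pics/fin.png

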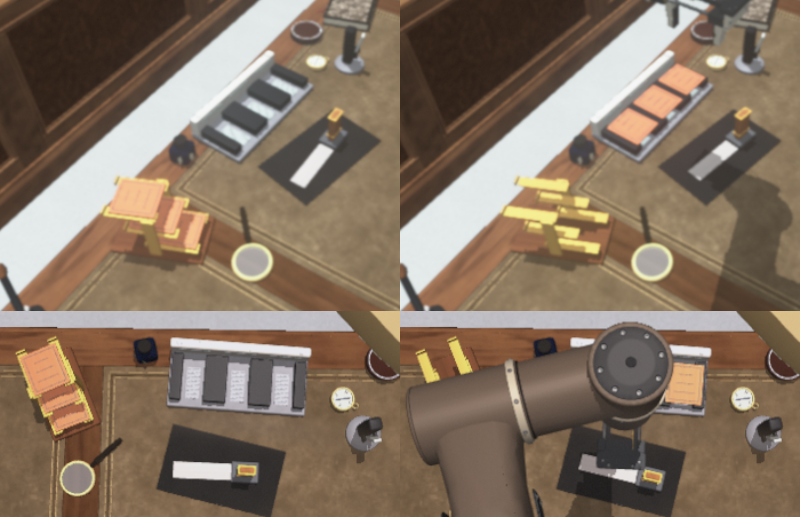

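The picture shows the stand empty, all three plates in their bays, the lifter flat on its pad, and the magnifier, ink bottle and compass where they were. The arm is clear of everything, so I'm handing the job in.

```bash
python3 -c "
from plant import ctrl
print(ctrl.close_job())"
```

```text
the job is handed in; nothing more can be done
None
```

The job is done and handed in at about 62 s: blank reference taken, all three plates set in their own bays (within about 2 mm of centre by camera), scan squeeze held for over two seconds, lifter flat on its pad about 3 mm off centre, and the other things on the desk unmoved as far as the pictures show.

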